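# Scan in the ink bottles and give each a stirring rod

### The arm

A 7-joint arm with a two-finger parallel gripper is mounted at the origin on the work surface. World frame = base frame: x ahead of the robot, y to its left, z up, the work surface at z = 0. Lengths are in m, angles in rad, forces in N, time in s.
With the tool pointing down it reaches from about 0.425 to 1.025 m from the base axis. Payload 9.4 kg.
Tool frame: the origin (TCP) lies midway between the tips of the shut fingers; the grasp point (between the pads) lies 19 mm behind it; z points along the fingers, x is the direction in which the jaws open and shut, and the axes are right-handed (so a half turn about z gives the same grasp; the last joint's range is limited). The gripper opens to 85 mm and grips with 20 to 120 N. Pads are 22 mm wide; open, the fingers measure 114 mm over their backs; the gripper's body (76 mm by 85 mm) begins 54 mm behind the grasp point. The pads swing forward as they close: fully open they stand 13 mm farther back than shut.
Start: joints at [1.152, 0.599, -0.003, 1.599, 0.002, 0.943, -0.08], TCP at [0.243, -0.683, 0.231] pointing down, gripper open.
Joint ranges: [-2.57, 2.57], [-0.35, 1.97], [-1.29, 1.29], [0.11, 2.56], [-1.05, 4.19], [0.11, 1.86], [-2.63, 2.63]. Speed limits (rad/s): [2.22, 2.22, 3.01, 3.01, 3.14, 3.14, 3.14].

### API

Orientations are given as a rotation vector (axis times angle).
In Python, from plant import read_state, read_camera, camera_model, sign_off, boxes_of, place_of gives the robot as it stands. The module is installed in compiled form; this text tells all that it offers.
- The arm moves only by the tool jog_arm, never from a script. Its argument "deltas" is a list of rows, each an object of numbers: "dx", "dy", "dz": the shift along the tool's x, y, z in mm; "yaw": the turn about the tool's z in degrees. A call has 1 to 20 rows; each row is the pose to reach, as a shift and turn from the pose commanded when the call began, along the tool's axes at that moment; what a row does not reach only later rows make up. A row lasts 1/12 s, in which the tool goes at most 41.7 mm and 7.16 degrees, less where a joint would pass 70% of its speed; a pose out of reach is approached as far as the arm can. A call with a gripper value outside its range is refused whole. "jaw" is the finger opening in mm, from 0 to 85.4, set as the call begins (left out, the last holds). The fingers move at their own pace and stop on an object; the grip force is fixed at half the most. Time passes only in rows, so rows that repeat a pose let the fingers close. It gives the time, the measured TCP pose, the force and the opening at its end, in the units of the state.
- read_state(): the state, without advancing time (a new reading comes with each control period).
- read_camera(name): name is "side" or "top"; returns (picture, depth): 400x640x3 uint8, blue, green, red; 400x640 float32, m along the optical axis (not along the pixel's ray), 0 where there is no reading.
- camera_model(name): a dict with "mtx" (3x3 intrinsics, pixels), "k1" (the pictures are not rectified: a ray, as slopes to the right and down, at radius r is drawn at 1 + k1 r^2 times it, then the intrinsics apply), "position" and "orientation" of the camera in the world. Camera axes: x right, y down, z forward; pixel columns grow to the right and rows downward; lengths in m; the calibration is good to about 2 mm. A picture is of the moment at which its call begins. camera_model takes no time and is no camera call.
- sign_off(): hands the job in, once; it reports no verdict.
Trained networks look in the newest picture that a camera, given by its name, has taken for a name from the list of things; names that differ only in an ending like _2 or _b are one class to them, and where a whole thing is asked for, a point or a joint stands for the part that bears it (a point fixed in the world has none). Each returns a list of dicts, best first, with "confidence" (0 to 1); they miss things now and then, are a little off and sometimes report something else, mostly with a low value. They report only what shows in the picture. A call takes as long as a camera call.
- boxes_of(camera, name): "bbox" ([left, top, right, bottom] in pixels, round what is visible of it).
- place_of(camera, name): "position" ([column, row] in pixels: a listed point, or the origin of a listed thing).
The state is a dict: "time": time; "qpos": joint angles; "dq": joint speeds; "joint_torque": joint torques, N m; "position": TCP position; "orientation": TCP orientation; "ft_force": force on the tool from outside, world axes, zero at the start; "torque": the same for the moment, N m; "opening": finger opening in m.
Only numpy, scipy, OpenCV 4.12 (cv2) and the standard library are available. Lean on these libraries where they do the work, as an engineer would, in place of code of your own. Each camera call takes 0.05 s, during which the arm holds its last target.

### The job

Take the hand scanner from its dock and read the label of every ink bottle, going from the shortest to the tallest: hold the window squarely in front of the middle of the label, about 8 cm away, and keep it still there for two seconds each time. Stand the scanner upright in its dock again, and only then take the rods from the rack and push one down to the bottom of each bottle. Spare rods stay in the rack, the bottles stay standing, and the jar, rubber block and tape roll nearby are left alone.

Things in the scene. Friction and masses are not known exactly. Their poses are not given: they have to be found in the camera images.
- bottle_short: short white ink bottle (loose, may be absent), 72 mm high, body x -40 to +32 mm, 56 mm wide in y; front (own -x, within about 0.45 rad of the robot's side) is a shoulder sloping 45 degrees with a barcode label; round grey neck, 25 mm across, at x = +14 mm. Origin at the underside, z up. Heavy foot. Straight bore 14 mm wide from the mouth to a floor 8 mm above the underside
- bottle_short_label (a point): centre of that bottle's label (30 x 44 mm), 26 mm ahead of the origin (own x = -26 mm) and 44 mm above the underside; z axis = outward normal of the label, sloping up at 45 degrees towards the front
- bottle_short_mouth (a point): centre of that bottle's mouth, at the top of the neck, 72 mm above the underside, opening 14 mm
- bottle_middle: middle-sized white ink bottle (loose, may be absent), 92 mm high, body x -40 to +32 mm, 56 mm wide in y; front (own -x, within about 0.45 rad of the robot's side) is a shoulder sloping 45 degrees with a barcode label; round grey neck, 25 mm across, at x = +14 mm. Origin at the underside, z up. Heavy foot. Straight bore 14 mm wide from the mouth to a floor 8 mm above the underside
- bottle_middle_label (a point): centre of that bottle's label (30 x 44 mm), 26 mm ahead of the origin (own x = -26 mm) and 64 mm above the underside; z axis = outward normal of the label, sloping up at 45 degrees towards the front
- bottle_middle_mouth (a point): centre of that bottle's mouth, at the top of the neck, 92 mm above the underside, opening 14 mm
- bottle_tall: tall white ink bottle (loose, may be absent), 112 mm high, body x -40 to +32 mm, 56 mm wide in y; front (own -x, within about 0.45 rad of the robot's side) is a shoulder sloping 45 degrees with a barcode label; round grey neck, 25 mm across, at x = +14 mm. Origin at the underside, z up. Heavy foot. Straight bore 14 mm wide from the mouth to a floor 8 mm above the underside
- bottle_tall_label (a point): centre of that bottle's label (30 x 44 mm), 26 mm ahead of the origin (own x = -26 mm) and 84 mm above the underside; z axis = outward normal of the label, sloping up at 45 degrees towards the front
- bottle_tall_mouth (a point): centre of that bottle's mouth, at the top of the neck, 112 mm above the underside, opening 14 mm
- scanner: grey hand scanner: upright bar 34 (x) by 28 (y) by 140 mm high, flat bottom, 0.14 kg, loose, standing in its dock. Origin at the centre of the underside, z up the bar. A short nose on its +x side, 22 to 65 mm up, points 45 degrees down and forward; above 70 mm the bar is plain: grip it there, across its y (28 mm)
- scanner_window (a point): centre of the scanner's reading window at the end of the nose, at x = +35 mm, z = 32 mm of the scanner; its z axis is the reading direction (forward and 45 degrees down)
- dock: scanner dock, a fixed black open tray 62 mm (x) by 56 mm (y) and 20 mm high, inside 52 x 46 mm, floor 5 mm thick. Origin at the centre of the underside. The scanner stands in its middle with the nose above the tray's +x wall
- rack: fixed aluminium rod rack, 160 mm (x) by 50 mm (y) by 70 mm high, with three holes 10 mm wide in a row along its x at -50, 0 and +50 mm; hole floors 8 mm above the underside. Origin at the centre of the underside
- rod_1: stirring rod, steel, 8 mm thick and 160 mm long over all, 30 g, loose, standing upright in the rack; its top 50 mm (from 110 mm up) is a black grip 12 mm thick. Origin at the lower tip, z up along the rod. All three rods are alike
- rod_2: stirring rod, steel, 8 mm thick and 160 mm long over all, 30 g, loose, standing upright in the rack; its top 50 mm (from 110 mm up) is a black grip 12 mm thick. Origin at the lower tip, z up along the rod. All three rods are alike
- rod_3: stirring rod, steel, 8 mm thick and 160 mm long over all, 30 g, loose, standing upright in the rack; its top 50 mm (from 110 mm up) is a black grip 12 mm thick. Origin at the lower tip, z up along the rod. All three rods are alike
- jar: bystander: closed jar 52 mm across, 75 mm high; origin at the underside
- sponge_block: bystander: black rubber block 70 x 50 x 30 mm; origin at the underside
- tape_roll: bystander: brown tape roll (ring) 60 mm across, 25 mm high; origin at the underside

How it is judged:
By the outcome, as a careful person would: the job done as asked, in the order asked, and still so for the second after the job is handed in, with the robot touching nothing.
Of bottle_short, bottle_middle, bottle_tall only 2 to 3 are there at a start; the rules pass over those that are not, and their reading is None.
At some moment in a run one of bottle_short, bottle_middle, bottle_tall may be knocked a few centimetres aside while the robot is not near it.
It also fails if it takes over 210 s, if anything falls off the work surface, if the arm or the gripper's body presses on something with over 40 N, if the wrist force passes 120 N, or if a joint passes its speed limit or range.

## Working session

There is one attempt and no reset: what is moved stays moved. The work goes in short steps, Python scripts to look and compute and a tool call to move; the robot and the scene stay as the last step left them, time stands still between calls to the robot, and variables do not carry over. Pictures are saved under pics/ and viewed, and the job is handed in when it is done.

Besides the shell and the picture viewer there is one more tool, called after "Call:" as a command line: name --argument value ..., lists and objects as JSON in quotes. jog_arm: Moves the arm, as the interface text tells. Its arguments: {"type":"object","properties":{"deltas":{"type":"array","items":{"type":"object","properties":{"dx":{"type":"number"},"dy":{"type":"number"},"dz":{"type":"number"},"yaw":{"type":"number"}}}},"jaw":{"type":"number"}},"required":["deltas"]}

```bash
ls; mkdir -p pics; python3 - <<'E'
from plant import *
import cv2
s=read_state()
print({k:v for k,v in s.items()})
for c in("side","top"):
    im,d=read_camera(c); cv2.imwrite(f"pics/{c}0.png",im); print(c,camera_model(c))
E
```

```text
pics
{'time': 0.0, 'qpos': array([ 1.1523072 ,  0.60012444, -0.00256864,  1.60014355,  0.00178512,
        0.94286142, -0.0797945 ]), 'dq': array([ 0.00103943,  0.00013718, -0.00016164, -0.00053286,  0.00036666,
       -0.00170662,  0.00137559]), 'joint_torque': array([-5.87168470e-04, -7.76452589e+01,  1.56443562e+00, -2.58009642e+01,
        1.22192502e-02,  8.93230172e-03,  9.22470207e-06]), 'position': array([ 0.24284687, -0.68262088,  0.23041218]), 'orientation': array([-2.56629316e+00,  1.81074187e+00,  2.06728496e-03]), 'ft_force': array([ 0.49037399, -0.39639369, -0.42155414]), 'torque': array([-0.04108836, -0.00496979,  0.0248371 ]), 'opening': 0.0855041082396508}
side {'mtx': array([[428.22819257,   0.        , 319.09882439],
       [  0.        , 428.22819257, 198.77757252],
       [  0.        ,   0.        ,   1.        ]]), 'k1': -0.002383236710800603, 'position': array([ 0.08026005, -0.66288453,  0.64415232]), 'orientation': array([-2.08249367,  0.65931945, -0.37011739])}
top {'mtx': array([[405.00601291,   0.        , 319.69795953],
       [  0.        , 405.00601291, 195.62204572],
       [  0.        ,   0.        ,   1.        ]]), 'k1': -0.03912776760369788, 'position': array([0.46052189, 0.01181366, 1.17134688]), 'orientation': array([-2.13936391,  2.16825006, -0.12496934])}
```

View pics/side0.png

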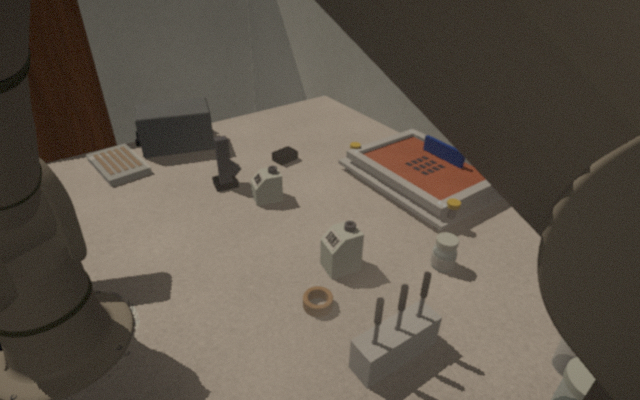

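View pics/top0.png

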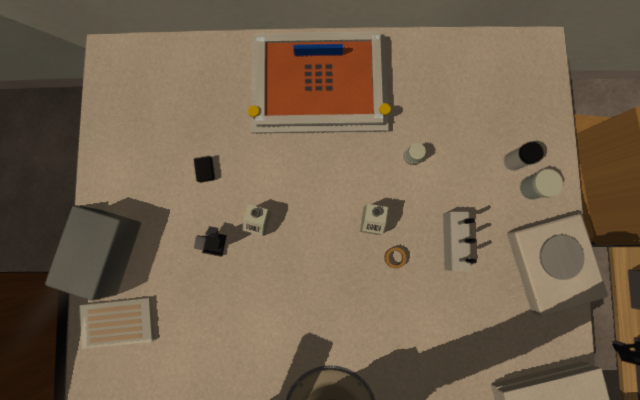

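```bash
cat > h.py <<'E'
import numpy as np,cv2
from scipy.spatial.transform import Rotation as R
from plant import *
def cloud(c,d):
    m=camera_model(c);K=m["mtx"]
    v,u=np.mgrid[0:400,0:640].astype(float)
    pts=np.stack([u.ravel(),v.ravel()],1)[:,None]
    xy=cv2.undistortPoints(pts,K,np.array([m["k1"],0,0,0.])).reshape(400,640,2)
    P=np.dstack([xy[...,0]*d,xy[...,1]*d,d])
    W=P@R.from_rotvec(m["orientation"]).as_matrix().T+m["position"]
    W[d==0]=np.nan
    return W
def proj(c,p):
    m=camera_model(c);Rm=R.from_rotvec(m["orientation"]).as_matrix()
    q=(np.atleast_2d(p)-m["position"])@Rm
    o,_=cv2.projectPoints(q,np.zeros(3),np.zeros(3),m["mtx"],np.array([m["k1"],0,0,0.]))
    return o.reshape(-1,2)
def ray(c,px):
    m=camera_model(c);Rm=R.from_rotvec(m["orientation"]).as_matrix()
    xy=cv2.undistortPoints(np.array([[px]],float),m["mtx"],np.array([m["k1"],0,0,0.])).ravel()
    return m["position"],Rm@np.array([xy[0],xy[1],1])
def at_z(c,px,z):
    o,d=ray(c,px);return o+d*(z-o[2])/d[2]
E
python3 - <<'E'
from h import *
np.set_printoptions(precision=4,suppress=True)
for c in("side","top"):
    im,d=read_camera(c); np.save(f"pics/{c}_im.npy",im); np.save(f"pics/{c}_d.npy",d)
    for n in["bottle_short","bottle_middle","bottle_tall","bottle_short_label","bottle_short_mouth","bottle_middle_label","bottle_middle_mouth","bottle_tall_label","bottle_tall_mouth","scanner","scanner_window","dock","rack","rod_1"]:
        try:
            r=place_of(c,n); b=boxes_of(c,n)
            print(c,n,[(np.round(x["position"],1).tolist(),round(x["confidence"],2)) for x in r][:4],[(np.round(x["bbox"]).tolist(),round(x["confidence"],2)) for x in b][:4])
        except Exception as e: print(c,n,e)
W=cloud("top",np.load("pics/top_d.npy"))
for u,v in [(330,150),(330,330),(256,213),(250,222),(377,210),(212,243),(460,240),(470,240),(417,153),(555,260)]: print(u,v,W[v,u])
print(read_state()["time"])
E
```

```text
side bottle_short [([255.2, 181.9], 0.38)] [([212.0, 137.0, 241.0, 185.0], 0.6), ([376.0, 297.0, 382.0, 346.0], 0.41)]
side bottle_middle [([270.0, 200.2], 0.75)] [([251.0, 168.0, 283.0, 203.0], 0.98)]
side bottle_tall [] [([321.0, 220.0, 364.0, 280.0], 0.57)]
side bottle_short_label [([226.2, 183.1], 0.63)] []
side bottle_short_mouth [([331.6, 240.3], 0.23)] [([252.0, 168.0, 284.0, 206.0], 0.68), ([214.0, 137.0, 241.0, 185.0], 0.19)]
side bottle_middle_label [([256.0, 179.9], 0.82), ([235.8, 170.7], 0.28)] []
side bottle_middle_mouth [([273.0, 165.2], 0.75), ([342.3, 263.1], 0.55)] [([252.0, 162.0, 285.0, 206.0], 0.89), ([272.0, 149.0, 299.0, 167.0], 0.29)]
side bottle_tall_label [([331.6, 236.0], 0.97)] [([320.0, 221.0, 366.0, 278.0], 0.64)]
side bottle_tall_mouth [([349.1, 224.0], 0.64)] [([320.0, 224.0, 366.0, 278.0], 0.92)]
side scanner [([224.5, 184.3], 0.88), ([442.0, 261.6], 0.69)] [([215.0, 134.0, 239.0, 182.0], 0.95), ([252.0, 163.0, 286.0, 207.0], 0.74)]
side scanner_window [([237.5, 169.0], 0.8)] [([213.0, 137.0, 241.0, 183.0], 0.93)]
side dock [([222.8, 181.2], 0.51)] [(
[... 1475 characters left out ...]
3.0, 234.0, 226.0, 258.0], 0.48), ([358.0, 205.0, 388.0, 234.0], 0.25)]
top rack [([450.7, 238.9], 0.98)] [([443.0, 212.0, 470.0, 275.0], 0.9)]
top rod_1 [([450.1, 222.1], 0.64), ([453.9, 258.7], 0.59), ([454.7, 241.8], 0.41), ([450.9, 242.0], 0.34)] [([460.0, 259.0, 476.0, 265.0], 0.64), ([461.0, 241.0, 476.0, 241.0], 0.62), ([459.0, 217.0, 476.0, 227.0], 0.57)]
330 150 [ 0.7408 -0.0121  0.004 ]
330 330 [ 0.2257 -0.004   0.0018]
256 213 [0.5557 0.2013 0.0276]
250 222 [0.5274 0.2095 0.0758]
377 210 [ 0.5556 -0.1358  0.0732]
212 243 [0.4719 0.311  0.08  ]
460 240 [ 0.471  -0.3546  0.0829]
470 240 [ 0.4698 -0.3517  0.1655]
417 153 [ 0.712  -0.2511  0.075 ]
555 260 [ 0.4128 -0.6144  0.0736]
3.0
```

```bash
python3 - <<'E'
from h import *
np.set_printoptions(precision=3,suppress=True,linewidth=200)
t=np.load("pics/top_im.npy");s=np.load("pics/side_im.npy")
g=lambda im,x0,y0,w,h,f:cv2.resize(im[y0:y0+h,x0:x0+w],None,fx=f,fy=f,interpolation=cv2.INTER_CUBIC)
cv2.imwrite("pics/tz.png",g(t,185,195,100,70,8)); cv2.imwrite("pics/tz2.png",g(t,350,195,135,85,6-.1))
cv2.imwrite("pics/sz.png",g(s,205,125,100,90,6)); cv2.imwrite("pics/sz2.png",g(s,300,205,150,180,3.3))
for c,bx in(("top",[(243,203,272,236),(358,203,392,236),(440,205,480,275),(193,225,228,258)]),("side",[(250,160,286,207),(319,218,366,280),(350,295,442,385),(210,132,242,192)])):
    W=cloud(c,np.load(f"pics/{c}_d.npy"))
    for x0,y0,x1,y1 in bx:
        P=W[y0:y1,x0:x1].reshape(-1,3);P=P[np.isfinite(P).all(1)]
        Q=P[P[:,2]>.015]
        print(c,len(Q),"z pct",np.percentile(Q[:,2],[50,80,90,95,98,100]),"xr",np.percentile(Q[:,0],[2,98]),"yr",np.percentile(Q[:,1],[2,98]))
        f=W[y0-12:y1+12,x0-12:x1+12].reshape(-1,3); f=f[f[:,2]<.012]; print("  floor z",np.median(f[:,2]))
E
```

```text
top 627 z pct [0.076 0.08  0.083 0.091 0.094 0.097] xr [0.498 0.571] yr [0.165 0.228]
  floor z 0.0006664492648931208
top 670 z pct [0.096 0.1   0.102 0.112 0.114 0.117] xr [0.495 0.567] yr [-0.154 -0.095]
  floor z 0.00080333590278725
top 1493 z pct [0.07  0.073 0.117 0.159 0.169 0.172] xr [0.391 0.545] yr [-0.381 -0.333]
  floor z 0.0009240415420564974
top 504 z pct [0.072 0.144 0.146 0.147 0.148 0.151] xr [0.441 0.513] yr [0.297 0.341]
  floor z 0.0006360501874285163
side 904 z pct [0.057 0.077 0.079 0.087 0.091 0.094] xr [0.495 0.563] yr [0.162 0.228]
  floor z 0.0003958390148089963
side 1808 z pct [0.073 0.097 0.099 0.105 0.111 0.114] xr [0.492 0.56 ] yr [-0.16  -0.098]
  floor z 0.00017313896172793664
side 4425 z pct [0.069 0.071 0.102 0.134 0.154 0.17 ] xr [0.388 0.543] yr [-0.385 -0.335]
  floor z 0.00010661336310252567
side 899 z pct [0.064 0.118 0.137 0.144 0.145 0.147] xr [0.444 0.532] yr [0.297 0.544]
  floor z 0.00043944455454392184
```

View pics/tz.png

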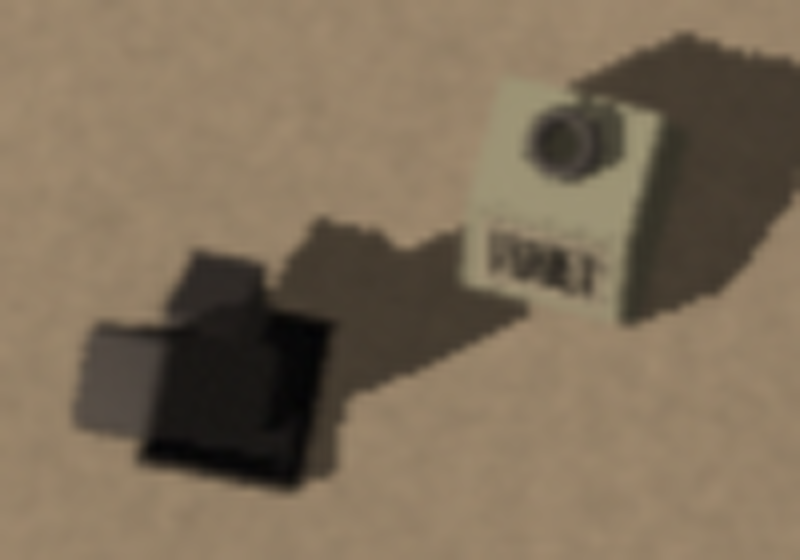

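View pics/tz2.png

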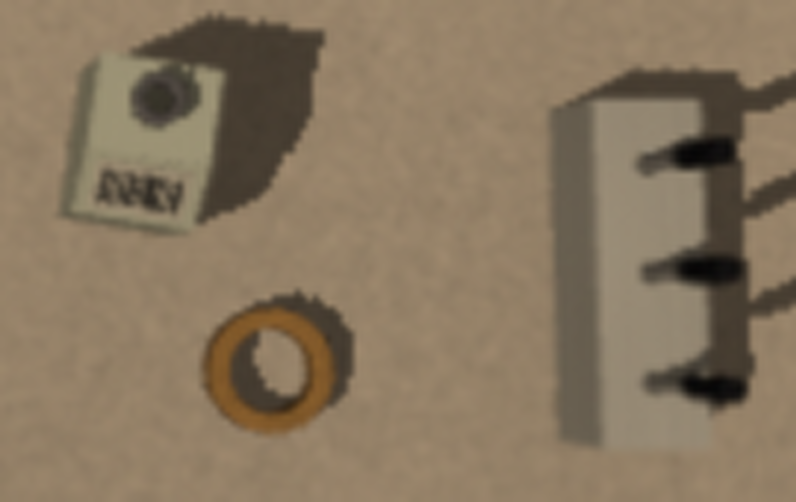

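View pics/sz.png

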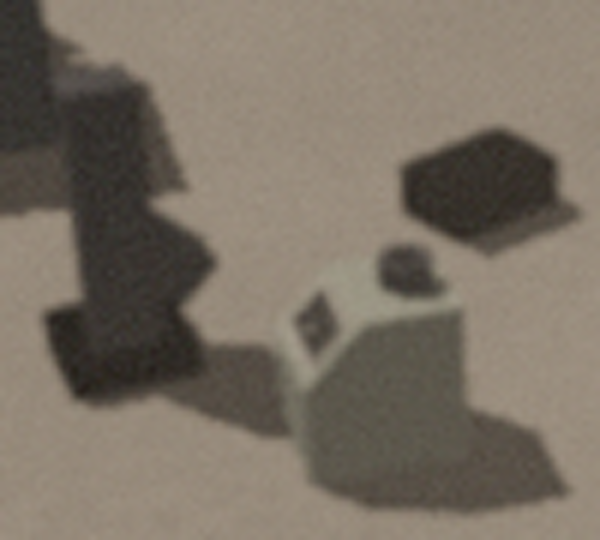

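View pics/sz2.png

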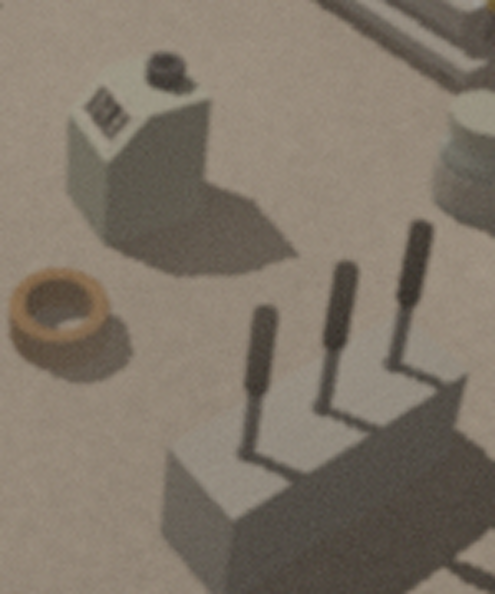

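```bash
cat > fit.py <<'E'
from h import *
from scipy.optimize import least_squares
from scipy.spatial import ConvexHull
# convex prisms as halfspaces: list of (n,d) n.x<=d in body frame
def box(x0,x1,y0,y1,z0,z1):
    return np.array([[1,0,0,x1],[-1,0,0,-x0],[0,1,0,y1],[0,-1,0,-y0],[0,0,1,z1],[0,0,-1,-z0]],float)
def sdbox_h(h,p): return (p@h[:,:3].T-h[:,3]).max(1)
def sdcyl(cx,cy,r,z0,z1,p):
    return np.maximum(np.hypot(p[:,0]-cx,p[:,1]-cy)-r,np.maximum(p[:,2]-z1,z0-p[:,2]))
def bottle(H):
    b=box(-.04,.032,-.028,.028,0,H-.014); s=np.sqrt(.5)
    b=np.vstack([b,[-s,0,s,s*(.026+H-.028)]])
    return lambda p: np.minimum(sdbox_h(b,p),sdcyl(.014,0,.0125,0,H,p))
def scanner(dock=True):
    b=box(-.017,.017,-.014,.014,0,.14)
    b2=b.copy()
    def f(p):
        q=p-np.array([0,0,.005])
        r=sdbox_h(b,q)
        # nose: box oriented 45deg
        s=np.sqrt(.5); u=(q[:,0]-.035)*s-(q[:,2]-.032)*s; w=(q[:,0]-.035)*s+(q[:,2]-.032)*s
        n=np.maximum(np.maximum(u,-u-.035),np.maximum(np.abs(w)-.0115,np.abs(q[:,1])-.012))
        r=np.minimum(r,n)
        d=sdbox_h(box(-.031,.031,-.028,.028,0,.02),p)
        return np.minimum(r,d)
    return f
def rack():
    b=box(-.08,.08,-.025,.025,0,.07)
    def f(p):
        r=sdbox_h(b,p)
        for x in(-.05,0,.05):
            r=np.minimum(r,sdcyl(x,0,.004,0,.168,p)); r=np.minimum(r,sdcyl(x,0,.006,.118,.168,p))
        return r
    return f
def fit(f,P,x0,c):
    def res(x):
        a=x[2];Rz=np.array([[np.cos(a),-np.sin(a),0],[np.sin(a),np.cos(a),0],[0,0,1]])
        return f((P-[x[0],x[1],0])@Rz)
    r=least_squares(res,x0,loss="soft_l1",f_scale=.002,x_scale=[.01,.01,.1])
    return r.x,np.median(np.abs(res(r.x)))
def select(W,x0,rad,zmin=.01,zmax=.2):
    P=W.reshape(-1,3);P=P[np.isfinite(P).all(1)]
    return P[(np.hypot(P[:,0]-x0[0],P[:,1]-x0[1])<rad)&(P[:,2]>zmin)&(P[:,2]<zmax)]
def run(f,x0,rad,Ws,zmin=.01):
    for c in Ws:
        P=select(Ws[c],x0,rad,zmin)
        best=min((fit(f,P,[x0[0],x0[1],a],c) for a in (x0[2]-.3,x0[2],x0[2]+.3)),key=lambda r:r[1])
        print("   ",c,len(P),np.round(best[0],4),"med %.4f"%best[1])
    P=np.vstack([select(Ws[c],x0,rad,zmin) for c in Ws])
    best=min((fit(f,P,[x0[0],x0[1],a],"") for a in (x0[2]-.3,x0[2],x0[2]+.3)),key=lambda r:r[1])
    print("   both",np.round(best[0],4),"med %.4f"%best[1]); return best[0]
E
python3 - <<'E'
from fit import *
np.set_printoptions(precision=4,suppress=True)
Ws={c:cloud(c,np.load(f"pics/{c}_d.npy")) for c in("side","top")}
print("mid");run(bottle(.092),[.535,.195,0],.06,Ws)
print("tall");run(bottle(.112),[.53,-.13,0],.06,Ws)
print("scan");run(scanner(),[.475,.315,-.2],.06,Ws)
print("rack");run(rack(),[.468,-.358,0],.1,Ws)
E
```

```text
mid
    side 945 [ 0.5383  0.198  -0.2672] med 0.0010
    top 631 [ 0.5366  0.199  -0.2658] med 0.0012
   both [ 0.5376  0.1983 -0.2675] med 0.0011
tall
    side 1880 [ 0.5348 -0.1272 -0.1751] med 0.0007
    top 674 [ 0.5338 -0.1266 -0.1854] med 0.0011
   both [ 0.5346 -0.1272 -0.1753] med 0.0008
scan
    side 907 [ 0.4742  0.3255 -0.2016] med 0.0012
    top 520 [ 0.4759  0.3242 -0.1882] med 0.0010
   both [ 0.4747  0.3251 -0.1993] med 0.0012
rack
    side 4843 [ 0.4685 -0.3585 -0.0205] med 0.0005
    top 1523 [ 0.4685 -0.3594 -0.0198] med 0.0011
   both [ 0.4686 -0.3587 -0.0206] med 0.0006
```

```bash
cat > plan.py <<'E'
from h import *
def plan(x,y,z,ang_deg,s=None):
    s=s or read_state(); Rm=R.from_rotvec(s["orientation"]).as_matrix()
    d=(np.array([x,y,z])-s["position"])@Rm*1000
    a=np.degrees(np.arctan2(Rm[1,0],Rm[0,0]))
    yw=-((ang_deg-a+90)%180-90)   # tool z down => positive yaw about tool z = clockwise seen from above
    print("now",np.round(s["position"],4),"xang %.2f"%a,"zax",np.round(Rm[:,2],3),"q7 %.2f"%s["qpos"][6],"t %.1f"%s["time"])
    print("dx %.1f dy %.1f dz %.1f yaw %.2f (alt %.2f)  dist %.0f"%(*d,yw,yw+180 if yw<0 else yw-180,np.linalg.norm(d)))
E
python3 -c "
from plan import *
plan(.55,-.35,.3,-11)
plan(.62,0,.3,79)
plan(.4747,.3251,.26,78.6)"
```

```text
now [ 0.243  -0.683   0.2313] xang -70.41 zax [-0. -0. -1.] q7 -0.08 t 3.0
dx -210.8 dy -400.9 dz -68.7 yaw -59.41 (alt 120.59)  dist 458
now [ 0.243  -0.683   0.2313] xang -70.41 zax [-0. -0. -1.] q7 -0.08 t 3.0
dx -517.1 dy -584.2 dz -68.7 yaw 30.59 (alt -149.41)  dist 783
now [ 0.243  -0.683   0.2313] xang -70.41 zax [-0. -0. -1.] q7 -0.08 t 3.0
dx -872.1 dy -556.3 dz -28.7 yaw 30.99 (alt -149.01)  dist 1035
```

Call:
jog_arm --deltas '[{"dx": 0,"dy": 0,"dz": -35,"yaw": -3},{"dx": -10,"dy": -20,"dz": -70,"yaw": -10},{"dx": -210,"dy": -400,"dz": -70,"yaw": -60},{"dx": -210,"dy": -400,"dz": -70,"yaw": -60},{"dx": -210,"dy": -400,"dz": -70,"yaw": -60},{"dx": -210,"dy": -400,"dz": -70,"yaw": -60},{"dx": -210,"dy": -400,"dz": -70,"yaw": -60},{"dx": -210,"dy": -400,"dz": -70,"yaw": -60},{"dx": -210,"dy": -400,"dz": -70,"yaw": -60},{"dx": -210,"dy": -400,"dz": -70,"yaw": -60},{"dx": -210,"dy": -400,"dz": -70,"yaw": -60},{"dx": -210,"dy": -400,"dz": -70,"yaw": -60},{"dx": -210,"dy": -400,"dz": -70,"yaw": -60},{"dx": -210,"dy": -400,"dz": -70,"yaw": -60}]'

```text
time: 4.17
position: [0.553, -0.3463, 0.3014]
orientation: [-3.128, 0.274, -0.003]
ft_force: [-0.2, -0.0, -0.0]
opening: 0.0853
```

```bash
python3 -c "
from plan import *
plan(.62,0,.3,40)
plan(.4747,.3251,.26,78.6)"
```

```text
now [ 0.553  -0.3463  0.3014] xang -10.00 zax [ 0.002  0.002 -1.   ] q7 0.13 t 4.2
dx 5.9 dy -352.6 dz 2.2 yaw -50.00 (alt 130.00)  dist 353
now [ 0.553  -0.3463  0.3014] xang -10.00 zax [ 0.002  0.002 -1.   ] q7 0.13 t 4.2
dx -193.7 dy -647.5 dz 42.5 yaw -88.60 (alt 91.40)  dist 677
```

Call:
jog_arm --deltas '[{"dx": 6,"dy": -40,"dz": 0,"yaw": -5},{"dx": 6,"dy": -350,"dz": 0,"yaw": -50},{"dx": 6,"dy": -350,"dz": 0,"yaw": -50},{"dx": 6,"dy": -350,"dz": 0,"yaw": -50},{"dx": 6,"dy": -350,"dz": 0,"yaw": -50},{"dx": 6,"dy": -350,"dz": 0,"yaw": -50},{"dx": 6,"dy": -350,"dz": 0,"yaw": -50},{"dx": 6,"dy": -350,"dz": 0,"yaw": -50},{"dx": -194,"dy": -647,"dz": 40,"yaw": -88.6},{"dx": -194,"dy": -647,"dz": 40,"yaw": -88.6},{"dx": -194,"dy": -647,"dz": 40,"yaw": -88.6},{"dx": -194,"dy": -647,"dz": 40,"yaw": -88.6},{"dx": -194,"dy": -647,"dz": 40,"yaw": -88.6},{"dx": -194,"dy": -647,"dz": 40,"yaw": -88.6},{"dx": -194,"dy": -647,"dz": 40,"yaw": -88.6},{"dx": -194,"dy": -647,"dz": 40,"yaw": -88.6},{"dx": -194,"dy": -647,"dz": 40,"yaw": -88.6},{"dx": -194,"dy": -647,"dz": 40,"yaw": -88.6},{"dx": -194,"dy": -647,"dz": 40,"yaw": -88.6}]'

```text
time: 5.75
position: [0.4746, 0.3219, 0.2612]
orientation: [-2.434, -1.986, 0.0]
ft_force: [0.3, -1.3, 1.2]
opening: 0.0855
```

```bash
python3 - <<'E'
from plan import *
from fit import *
Ws={}
for c in("side","top"):
    im,d=read_camera(c); cv2.imwrite(f"pics/{c}1.png",im); Ws[c]=cloud(c,d)
plan(.4747,.3251,.092,78.6)
for n,f,x0 in(("mid",bottle(.092),[.535,.195,-.2]),("tall",bottle(.112),[.53,-.13,-.2])):
    print(n);run(f,x0,.06,Ws)
E
```

```text
now [0.4765 0.3187 0.261 ] xang 78.11 zax [ 0.    -0.001 -1.   ] q7 0.24 t 5.8
dx 6.1 dy -3.2 dz 169.0 yaw -0.49 (alt 179.51)  dist 169
mid
    side 939 [ 0.5383  0.1979 -0.2716] med 0.0009
    top 633 [ 0.5369  0.199  -0.2583] med 0.0011
   both [ 0.5376  0.1982 -0.2669] med 0.0010
tall
    side 1880 [ 0.5348 -0.1272 -0.1754] med 0.0007
    top 677 [ 0.5341 -0.1266 -0.1765] med 0.0012
   both [ 0.5347 -0.1272 -0.1753] med 0.0008
```

View pics/top1.png

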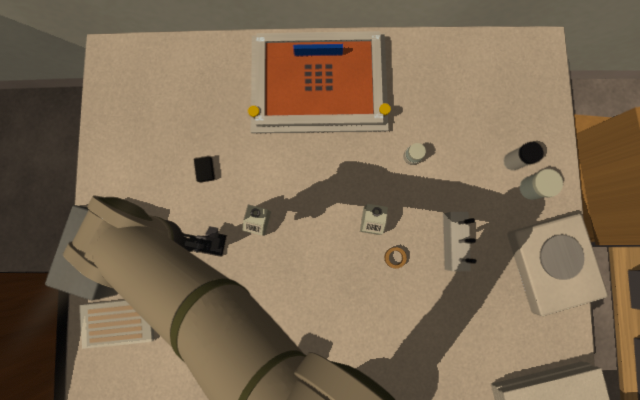

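View pics/side1.png

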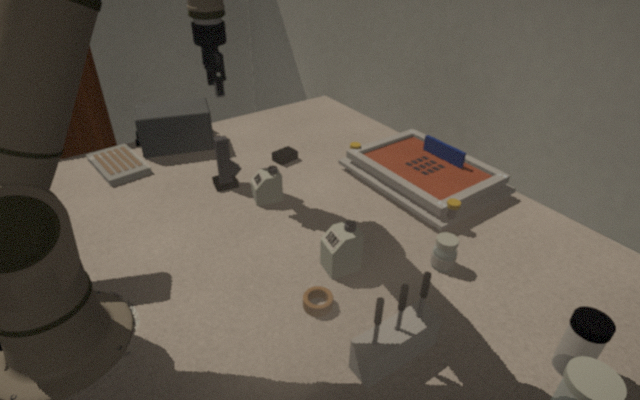

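Call:
jog_arm --deltas '[{"dz": 15},{"dz": 30},{"dz": 50},{"dz": 70},{"dz": 80},{"dz": 80},{"dz": 80},{"dz": 80}]' --jaw 60

```text
validation failed for argument at $.de...
```

```bash
python3 - <<'E'
from plan import *
plan(.4747,.3251,.092,78.6)
E
```

```text
now [0.4765 0.3187 0.261 ] xang 78.11 zax [ 0.    -0.001 -1.   ] q7 0.24 t 5.8
dx 6.1 dy -3.2 dz 169.0 yaw -0.49 (alt 179.51)  dist 169
```

Call:
jog_arm --deltas '[{"dx": 0,"dy": 0,"dz": 15,"yaw": 0},{"dx": 0,"dy": 0,"dz": 30,"yaw": 0},{"dx": 0,"dy": 0,"dz": 50,"yaw": 0},{"dx": 0,"dy": 0,"dz": 70,"yaw": 0},{"dx": 0,"dy": 0,"dz": 80,"yaw": 0},{"dx": 0,"dy": 0,"dz": 80,"yaw": 0},{"dx": 0,"dy": 0,"dz": 80,"yaw": 0},{"dx": 0,"dy": 0,"dz": 80,"yaw": 0}]' --jaw 60

```text
time: 6.52
position: [0.4764, 0.3201, 0.1822]
orientation: [2.439, 1.98, 0.002]
ft_force: [0.6, 0.7, 0.1]
opening: 0.0602
```

```bash
python3 - <<'E'
from plan import *
plan(.4747,.3251,.092,78.6)
E
```

```text
now [0.4764 0.3201 0.1822] xang 78.12 zax [ 0.001  0.001 -1.   ] q7 0.14 t 6.5
dx 4.5 dy -2.8 dz 90.2 yaw -0.48 (alt 179.52)  dist 90
```

Call:
jog_arm --deltas '[{"dx": 4.5,"dy": -2.8,"dz": 0,"yaw": -0.5},{"dx": 4.5,"dy": -2.8,"dz": 0,"yaw": -0.5},{"dx": 4.5,"dy": -2.8,"dz": 0,"yaw": -0.5},{"dx": 4.5,"dy": -2.8,"dz": 0,"yaw": -0.5}]'

```text
time: 6.85
position: [0.4738, 0.3255, 0.1817]
orientation: [2.429, 1.992, 0.001]
ft_force: [0.1, -0.1, 0.0]
opening: 0.0599
```

```bash
python3 - <<'E'
from plan import *
from fit import *
plan(.4747,.3251,.092,78.6)
im,d=read_camera("side"); cv2.imwrite("pics/side2.png",cv2.resize(im[80:230,150:330],None,fx=4,fy=4,interpolation=cv2.INTER_CUBIC))
E
```

```text
now [0.4738 0.3255 0.1817] xang 78.70 zax [ 0.001  0.    -1.   ] q7 0.14 t 6.8
dx -0.2 dy 0.9 dz 89.7 yaw 0.10 (alt -179.90)  dist 90
```

View pics/side2.png

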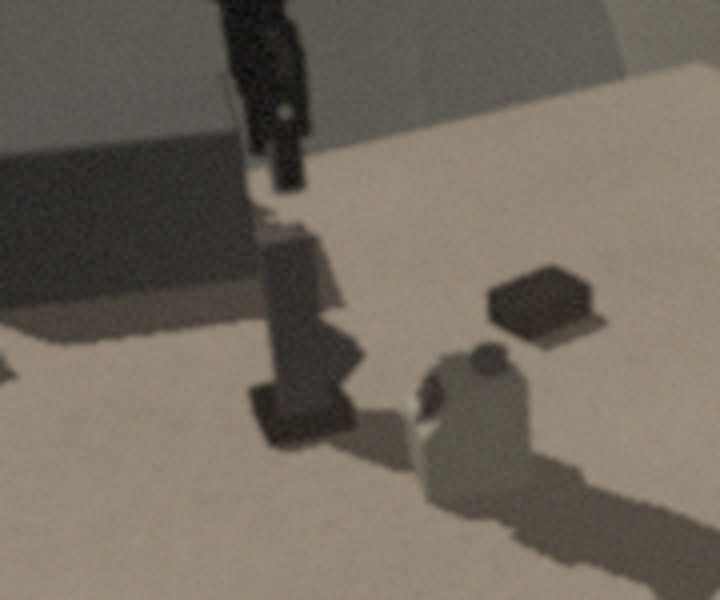

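Call:
jog_arm --deltas '[{"dx": 0,"dy": 1,"dz": 12,"yaw": 0},{"dx": 0,"dy": 1,"dz": 26,"yaw": 0},{"dx": 0,"dy": 1,"dz": 40,"yaw": 0},{"dx": 0,"dy": 1,"dz": 55,"yaw": 0},{"dx": 0,"dy": 1,"dz": 70,"yaw": 0},{"dx": 0,"dy": 1,"dz": 82,"yaw": 0},{"dx": 0,"dy": 1,"dz": 90,"yaw": 0},{"dx": 0,"dy": 1,"dz": 90,"yaw": 0},{"dx": 0,"dy": 1,"dz": 90,"yaw": 0}]'

```text
time: 7.65
position: [0.4746, 0.3251, 0.0909]
orientation: [-2.429, -1.992, 0.001]
ft_force: [0.4, -0.3, -0.7]
opening: 0.0604
```

Call:
jog_arm --deltas '[{"dx": 0,"dy": 0,"dz": 0,"yaw": 0},{"dx": 0,"dy": 0,"dz": 0,"yaw": 0},{"dx": 0,"dy": 0,"dz": 0,"yaw": 0},{"dx": 0,"dy": 0,"dz": 0,"yaw": 0},{"dx": 0,"dy": 0,"dz": 0,"yaw": 0},{"dx": 0,"dy": 0,"dz": 0,"yaw": 0},{"dx": 0,"dy": 0,"dz": 0,"yaw": 0},{"dx": 0,"dy": 0,"dz": 0,"yaw": 0}]' --jaw 10

```text
time: 8.32
position: [0.4752, 0.3254, 0.0921]
orientation: [2.429, 1.991, 0.002]
ft_force: [-0.5, -0.3, 6.4]
opening: 0.0279
```

Call:
jog_arm --deltas '[{"dx": 0,"dy": 0,"dz": -5,"yaw": 0},{"dx": 0,"dy": 0,"dz": -15,"yaw": 0},{"dx": 0,"dy": 0,"dz": -30,"yaw": 0},{"dx": 0,"dy": 0,"dz": -50,"yaw": 0},{"dx": 0,"dy": 0,"dz": -70,"yaw": 0},{"dx": 0,"dy": 0,"dz": -90,"yaw": 0},{"dx": 0,"dy": 0,"dz": -105,"yaw": 0},{"dx": 0,"dy": 0,"dz": -110,"yaw": 0},{"dx": 0,"dy": 0,"dz": -110,"yaw": 0},{"dx": 0,"dy": 0,"dz": -110,"yaw": 0}]'

```text
time: 9.15
position: [0.4747, 0.3246, 0.2011]
orientation: [2.43, 1.991, -0.0]
ft_force: [0.4, -0.7, -2.2]
opening: 0.0274
```

```bash
python3 - <<'E'
from plan import *
from fit import *
im,d=read_camera("side"); cv2.imwrite("pics/side3.png",cv2.resize(im[80:230,150:330],None,fx=4,fy=4,interpolation=cv2.INTER_CUBIC))
Ws={"side":cloud("side",d)}
b=run(bottle(.092),[.535,.195,-.2],.06,Ws)
b=np.array([.5376,.1982,-.267])
xb=np.array([np.cos(b[2]),np.sin(b[2])]); p=b[:2]-.1176*xb; print(p)
plan(p[0],p[1],.1756,90+np.degrees(b[2]))
E
```

```text
side 949 [ 0.5381  0.198  -0.2642] med 0.0010
   both [ 0.5381  0.198  -0.2642] med 0.0010
[0.42416695 0.22922746]
now [0.4745 0.3245 0.2006] xang 78.67 zax [-0.001 -0.001 -1.   ] q7 0.17 t 9.2
dx -103.2 dy -30.6 dz 25.1 yaw 3.97 (alt -176.03)  dist 111
```

View pics/side3.png

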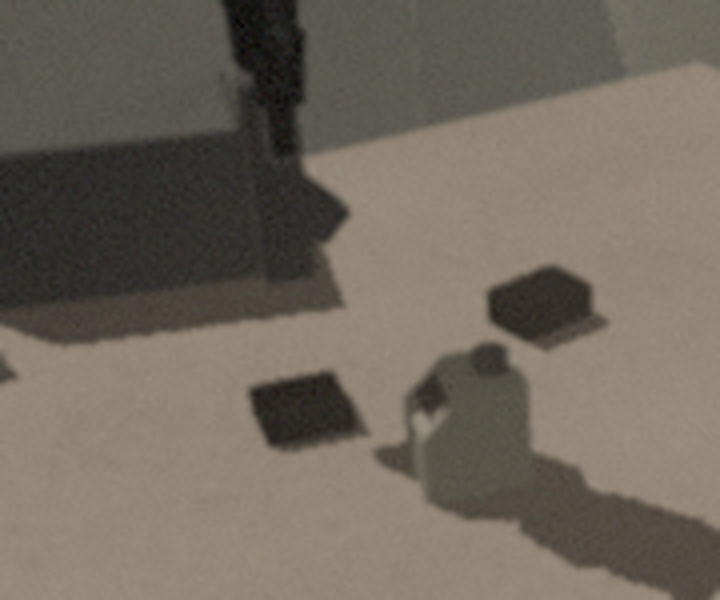

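Call:
jog_arm --deltas '[{"dx": -6,"dy": -2,"dz": 2,"yaw": 0.5},{"dx": -18,"dy": -5,"dz": 5,"yaw": 1},{"dx": -34,"dy": -10,"dz": 9,"yaw": 1.5},{"dx": -52,"dy": -15,"dz": 13,"yaw": 2},{"dx": -70,"dy": -21,"dz": 17,"yaw": 3},{"dx": -86,"dy": -26,"dz": 21,"yaw": 3.5},{"dx": -97,"dy": -29,"dz": 24,"yaw": 4},{"dx": -103,"dy": -30.5,"dz": 25,"yaw": 4},{"dx": -103,"dy": -30.5,"dz": 25,"yaw": 4},{"dx": -103,"dy": -30.5,"dz": 25,"yaw": 4},{"dx": -103,"dy": -30.5,"dz": 25,"yaw": 4}]'

```text
time: 10.12
position: [0.4253, 0.2311, 0.1765]
orientation: [-2.497, -1.906, -0.002]
ft_force: [0.3, -0.4, -2.0]
opening: 0.0272
```

```bash
cat > sc.py <<'E'
from fit import *
def held():
    b=box(-.017,.017,-.014,.014,0,.14)
    def f(q):
        r=sdbox_h(b,q); s=np.sqrt(.5); u=(q[:,0]-.035)*s-(q[:,2]-.032)*s; w=(q[:,0]-.035)*s+(q[:,2]-.032)*s
        n=np.maximum(np.maximum(u,-u-.035),np.maximum(np.abs(w)-.0115,np.abs(q[:,1])-.012))
        return np.minimum(r,n)
    return f
def fit_held(W,p0,yaw):
    # points on the scanner below the fingers, fit pos + rotvec
    P=W.reshape(-1,3);P=P[np.isfinite(P).all(1)]
    P=P[(np.hypot(P[:,0]-p0[0],P[:,1]-p0[1])<.055)&(P[:,2]>p0[2]-.01)&(P[:,2]<p0[2]+.075)]
    f=held(); R0=R.from_euler("z",yaw)
    def res(x):
        Q=(R0*R.from_rotvec(x[3:])).inv().apply(P-(p0+x[:3])); return f(Q)
    r=least_squares(res,np.zeros(6),loss="soft_l1",f_scale=.002,x_scale=[.01]*3+[.1]*3)
    print("held fit n",len(P),"dpos mm",np.round(r.x[:3]*1000,1),"drot deg (own axes)",np.round(np.degrees(r.x[3:]),1),"med",np.round(np.median(np.abs(r.fun))*1000,2))
    R1=R0*R.from_rotvec(r.x[3:]); return p0+r.x[:3],R1
def check(b,H,W):
    s=read_state();Rm=R.from_rotvec(s["orientation"]).as_matrix();a=np.arctan2(Rm[1,0],Rm[0,0])-np.pi/2
    if a< -np.pi/2: a+=np.pi
    p0=s["position"]-[0,0,.087]
    Rb=R.from_euler("z",b[2]); lab=Rb.apply([-.026,0,H-.028])+[b[0],b[1],0]; n=Rb.apply([-np.sqrt(.5),0,np.sqrt(.5)])
    def rep(t,p,Rs):
        w=p+Rs.apply([.035,0,.032]); rd=Rs.apply([np.sqrt(.5),0,-np.sqrt(.5)]); v=w-lab
        print(t,"dist %.1f mm lateral %.1f mm axis err %.1f deg; sidey %.1f"%(v@n*1000,np.linalg.norm(v-(v@n)*n)*1000,np.degrees(np.arccos(min(1,-rd@n))),Rb.inv().apply(v)[1]*1000))
    rep("kin",p0,R.from_euler("z",a))
    p,Rs=fit_held(W,p0,a); rep("cam",p,Rs)
E
python3 - <<'E'
from sc import *
W={};
for c in("side","top"):
    im,d=read_camera(c);cv2.imwrite(f"pics/{c}4.png",im);W[c]=cloud(c,d)
print(read_state()["position"],read_state()["time"])
b=run(bottle(.092),[.535,.195,-.2],.06,{"side":W["side"]})
check(np.array([.5376,.1982,-.267]),.092,W["side"])
check(b,.092,W["side"])
E
```

```text
[0.42510138 0.23103551 0.17641403] 10.2167
    side 941 [ 0.5381  0.198  -0.2728] med 0.0010
   both [ 0.5381  0.198  -0.2728] med 0.0010
kin dist 80.3 mm lateral 2.2 mm axis err 0.0 deg; sidey 2.0
held fit n 535 dpos mm [-0.5  0.7  2.5] drot deg (own axes) [ 0.3 -0.4 -1.3] med 0.99
cam dist 82.9 mm lateral 2.7 mm axis err 0.8 deg; sidey 1.6
kin dist 80.7 mm lateral 1.6 mm axis err 0.2 deg; sidey 1.6
held fit n 535 dpos mm [-0.5  0.7  2.5] drot deg (own axes) [ 0.3 -0.4 -1.3] med 0.99
cam dist 83.3 mm lateral 2.1 mm axis err 0.6 deg; sidey 1.2
```

View pics/side4.png

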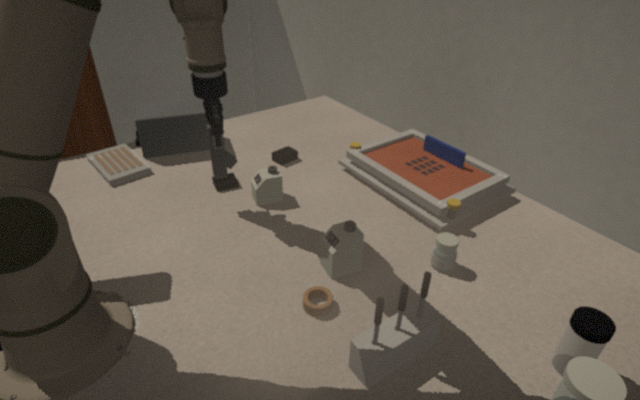

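Call:
jog_arm --deltas '[{"dx": -1.5,"dy": 0,"dz": 1,"yaw": 0},{"dx": -1.5,"dy": 0,"dz": 1,"yaw": 0},{"dx": -1.5,"dy": 0,"dz": 1,"yaw": 0},{"dx": -1.5,"dy": 0,"dz": 1,"yaw": 0},{"dx": -1.5,"dy": 0,"dz": 1,"yaw": 0},{"dx": -1.5,"dy": 0,"dz": 1,"yaw": 0},{"dx": -1.5,"dy": 0,"dz": 1,"yaw": 0},{"dx": -1.5,"dy": 0,"dz": 1,"yaw": 0},{"dx": -1.5,"dy": 0,"dz": 1,"yaw": 0},{"dx": -1.5,"dy": 0,"dz": 1,"yaw": 0},{"dx": -1.5,"dy": 0,"dz": 1,"yaw": 0},{"dx": -1.5,"dy": 0,"dz": 1,"yaw": 0},{"dx": -1.5,"dy": 0,"dz": 1,"yaw": 0},{"dx": -1.5,"dy": 0,"dz": 1,"yaw": 0},{"dx": -1.5,"dy": 0,"dz": 1,"yaw": 0},{"dx": -1.5,"dy": 0,"dz": 1,"yaw": 0},{"dx": -1.5,"dy": 0,"dz": 1,"yaw": 0},{"dx": -1.5,"dy": 0,"dz": 1,"yaw": 0},{"dx": -1.5,"dy": 0,"dz": 1,"yaw": 0},{"dx": -1.5,"dy": 0,"dz": 1,"yaw": 0}]'

```text
time: 11.88
position: [0.4243, 0.2286, 0.1752]
orientation: [-2.498, -1.906, 0.0]
ft_force: [0.2, 0.4, -2.7]
opening: 0.0272
```

Call:
jog_arm --deltas '[{"dx": 0,"dy": 0,"dz": 0,"yaw": 0},{"dx": 0,"dy": 0,"dz": 0,"yaw": 0},{"dx": 0,"dy": 0,"dz": 0,"yaw": 0},{"dx": 0,"dy": 0,"dz": 0,"yaw": 0},{"dx": 0,"dy": 0,"dz": 0,"yaw": 0},{"dx": 0,"dy": 0,"dz": 0,"yaw": 0},{"dx": 0,"dy": 0,"dz": 0,"yaw": 0},{"dx": 0,"dy": 0,"dz": 0,"yaw": 0},{"dx": 0,"dy": 0,"dz": 0,"yaw": 0},{"dx": 0,"dy": 0,"dz": 0,"yaw": 0},{"dx": 0,"dy": 0,"dz": 0,"yaw": 0},{"dx": 0,"dy": 0,"dz": 0,"yaw": 0},{"dx": 0,"dy": 0,"dz": 0,"yaw": 0},{"dx": 0,"dy": 0,"dz": 0,"yaw": 0},{"dx": 0,"dy": 0,"dz": 0,"yaw": 0},{"dx": 0,"dy": 0,"dz": 0,"yaw": 0}]'

```text
time: 13.22
position: [0.4243, 0.2286, 0.1753]
orientation: [-2.498, -1.906, 0.0]
ft_force: [-0.9, 0.5, -1.9]
opening: 0.0274
```

```bash
python3 - <<'E'
from sc import *
from plan import *
W={}
for c in("side","top"):
    im,d=read_camera(c);cv2.imwrite(f"pics/{c}5.png",im);W[c]=cloud(c,d)
b=run(bottle(.092),[.535,.195,-.2],.06,{"side":W["side"]})
check(np.array([.5376,.1982,-.267]),.092,W["side"])
b=run(bottle(.112),[.535,-.13,-.2],.06,W)
xb=np.array([np.cos(b[2]),np.sin(b[2])])
for D in(.1176,):
    p=b[:2]-D*xb; print(p,np.hypot(*p))
    plan(p[0],p[1],.1956,90+np.degrees(b[2]))
plan(.45,.05,.23,85)
E
```

```text
side 940 [ 0.5382  0.198  -0.2589] med 0.0010
   both [ 0.5382  0.198  -0.2589] med 0.0010
kin dist 79.6 mm lateral 0.6 mm axis err 0.0 deg; sidey -0.6
held fit n 537 dpos mm [-1.1  0.3  2.6] drot deg (own axes) [-0.2  0.5 -0.3] med 0.99
cam dist 81.8 mm lateral 1.2 mm axis err 0.6 deg; sidey -0.7
    side 1875 [ 0.5349 -0.1271 -0.1731] med 0.0007
    top 675 [ 0.534  -0.1267 -0.1799] med 0.0010
   both [ 0.5347 -0.1271 -0.1736] med 0.0007
[ 0.41885383 -0.1067708 ] 0.4322482295151507
now [0.4243 0.2286 0.1753] xang 74.68 zax [-0. -0. -1.] q7 0.13 t 13.3
dx -324.9 dy 83.3 dz -20.3 yaw -5.37 (alt 174.63)  dist 336
now [0.4243 0.2286 0.1753] xang 74.68 zax [-0. -0. -1.] q7 0.13 t 13.3
dx -165.5 dy 72.0 dz -54.7 yaw -10.32 (alt 169.68)  dist 189
```

Call:
jog_arm --deltas '[{"dx": -4,"dy": 0,"dz": -15,"yaw": 0},{"dx": -15,"dy": 6,"dz": -35,"yaw": -1},{"dx": -35,"dy": 15,"dz": -50,"yaw": -3},{"dx": -60,"dy": 26,"dz": -55,"yaw": -5},{"dx": -85,"dy": 37,"dz": -55,"yaw": -7},{"dx": -110,"dy": 48,"dz": -55,"yaw": -8},{"dx": -137,"dy": 60,"dz": -55,"yaw": -8},{"dx": -165,"dy": 72,"dz": -55,"yaw": -8},{"dx": -190,"dy": 75,"dz": -55,"yaw": -8},{"dx": -215,"dy": 77,"dz": -55,"yaw": -7},{"dx": -240,"dy": 79,"dz": -55,"yaw": -6},{"dx": -265,"dy": 81,"dz": -53,"yaw": -6},{"dx": -287,"dy": 82,"dz": -45,"yaw": -5.4},{"dx": -305,"dy": 83,"dz": -35,"yaw": -5.4},{"dx": -318,"dy": 83,"dz": -26,"yaw": -5.4},{"dx": -325,"dy": 83.3,"dz": -20,"yaw": -5.4},{"dx": -325,"dy": 83.3,"dz": -20,"yaw": -5.4},{"dx": -325,"dy": 83.3,"dz": -20,"yaw": -5.4},{"dx": -325,"dy": 83.3,"dz": -20,"yaw": -5.4}]'

```text
time: 14.9
position: [0.4194, -0.1057, 0.1956]
orientation: [2.403, 2.023, 0.002]
ft_force: [1.0, 0.6, -0.8]
opening: 0.0272
```

```bash
python3 - <<'E'
from sc import *
from plan import *
W={}
for c in("side","top"):
    im,d=read_camera(c);cv2.imwrite(f"pics/{c}6.png",im);W[c]=cloud(c,d)
b=run(bottle(.112),[.535,-.13,-.2],.06,{"side":W["side"]})
check(np.array([.5347,-.1271,-.1745]),.112,W["side"])
plan(.4188,-.1068,.1956,80)
print(read_state()["qpos"])
E
```

```text
side 1875 [ 0.5348 -0.1272 -0.1778] med 0.0007
   both [ 0.5348 -0.1272 -0.1778] med 0.0007
kin dist 79.9 mm lateral 1.1 mm axis err 0.1 deg; sidey 1.1
held fit n 810 dpos mm [-1.6  0.7  2.4] drot deg (own axes) [ 0.2  0.1 -1.1] med 0.69
cam dist 82.7 mm lateral 1.1 mm axis err 0.5 deg; sidey 0.7
now [ 0.4194 -0.1058  0.1957] xang 80.18 zax [ 0.001  0.    -1.   ] q7 0.99 t 15.0
dx -1.1 dy -0.5 dz 0.1 yaw 0.18 (alt -179.82)  dist 1
[ 0.71750127  0.39982831 -0.78837083  2.24785437  0.46858154  0.65738839
  0.98880973]
```

View pics/side6.png

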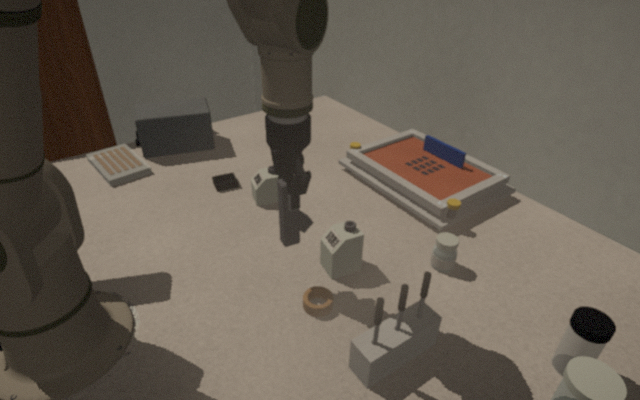

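Call:
jog_arm --deltas '[{"dx": -1,"dy": 0,"dz": 1,"yaw": 0},{"dx": -1,"dy": 0,"dz": 1,"yaw": 0},{"dx": -1,"dy": 0,"dz": 1,"yaw": 0},{"dx": -1,"dy": 0,"dz": 1,"yaw": 0},{"dx": -1,"dy": 0,"dz": 1,"yaw": 0},{"dx": -1,"dy": 0,"dz": 1,"yaw": 0},{"dx": -1,"dy": 0,"dz": 1,"yaw": 0},{"dx": -1,"dy": 0,"dz": 1,"yaw": 0},{"dx": -1,"dy": 0,"dz": 1,"yaw": 0},{"dx": -1,"dy": 0,"dz": 1,"yaw": 0},{"dx": -1,"dy": 0,"dz": 1,"yaw": 0},{"dx": -1,"dy": 0,"dz": 1,"yaw": 0},{"dx": -1,"dy": 0,"dz": 1,"yaw": 0},{"dx": -1,"dy": 0,"dz": 1,"yaw": 0},{"dx": -1,"dy": 0,"dz": 1,"yaw": 0},{"dx": -1,"dy": 0,"dz": 1,"yaw": 0},{"dx": -1,"dy": 0,"dz": 1,"yaw": 0},{"dx": -1,"dy": 0,"dz": 1,"yaw": 0},{"dx": -1,"dy": 0,"dz": 1,"yaw": 0},{"dx": -1,"dy": 0,"dz": 1,"yaw": 0}]'

```text
time: 16.67
position: [0.4186, -0.1078, 0.1943]
orientation: [-2.405, -2.021, 0.0]
ft_force: [0.2, 0.2, -1.0]
opening: 0.0274
```

Call:
jog_arm --deltas '[{"dx": 0,"dy": 0,"dz": 0,"yaw": 0},{"dx": 0,"dy": 0,"dz": 0,"yaw": 0},{"dx": 0,"dy": 0,"dz": 0,"yaw": 0},{"dx": 0,"dy": 0,"dz": 0,"yaw": 0},{"dx": 0,"dy": 0,"dz": 0,"yaw": 0},{"dx": 0,"dy": 0,"dz": 0,"yaw": 0},{"dx": 0,"dy": 0,"dz": 0,"yaw": 0},{"dx": 0,"dy": 0,"dz": 0,"yaw": 0},{"dx": 0,"dy": 0,"dz": 0,"yaw": 0},{"dx": 0,"dy": 0,"dz": 0,"yaw": 0},{"dx": 0,"dy": 0,"dz": 0,"yaw": 0},{"dx": 0,"dy": 0,"dz": 0,"yaw": 0},{"dx": 0,"dy": 0,"dz": 0,"yaw": 0},{"dx": 0,"dy": 0,"dz": 0,"yaw": 0},{"dx": 0,"dy": 0,"dz": 0,"yaw": 0},{"dx": 0,"dy": 0,"dz": 0,"yaw": 0}]'

```text
time: 18.0
position: [0.4186, -0.1079, 0.1943]
orientation: [-2.405, -2.021, 0.0]
ft_force: [0.9, 0.5, -1.6]
opening: 0.0275
```

```bash
python3 - <<'E'
from sc import *
from plan import *
W={}
for c in("side","top"):
    im,d=read_camera(c);cv2.imwrite(f"pics/{c}7.png",im);W[c]=cloud(c,d)
b=run(bottle(.112),[.535,-.13,-.2],.06,{"side":W["side"]})
check(np.array([.5347,-.1271,-.1745]),.112,W["side"])
b=run(bottle(.092),[.535,.195,-.2],.06,{"side":W["side"]})
# empty dock
f=lambda p: sdbox_h(box(-.031,.031,-.028,.028,0,.02),p)
P=W["side"]
d0=np.array([.4747,.3251]);Q=select(P,d0,.05,.006,.04); print(len(Q),fit(f,Q,[d0[0],d0[1],-.2],""))
plan(.45,.05,.25,85)
plan(.4752,.3254,.202,78.65)
E
```

```text
side 1872 [ 0.5348 -0.1272 -0.1732] med 0.0007
   both [ 0.5348 -0.1272 -0.1732] med 0.0007
kin dist 79.2 mm lateral 1.5 mm axis err 0.1 deg; sidey -1.1
held fit n 829 dpos mm [-1.7  0.5  2.5] drot deg (own axes) [-0.   0.3 -1.1] med 0.64
cam dist 82.0 mm lateral 1.7 mm axis err 0.8 deg; sidey -1.6
    side 791 [ 0.5383  0.1981 -0.2668] med 0.0010
   both [ 0.5383  0.1981 -0.2668] med 0.0010
278 (array([ 0.47064985,  0.32310616, -0.19846394]), np.float64(0.0017295771239648622))
now [ 0.4186 -0.1078  0.1943] xang 80.08 zax [-0. -0. -1.] q7 0.99 t 18.1
dx 160.9 dy 3.8 dz -55.8 yaw -4.92 (alt 175.08)  dist 170
now [ 0.4186 -0.1078  0.1943] xang 80.08 zax [-0. -0. -1.] q7 0.99 t 18.1
dx 436.5 dy -18.8 dz -7.8 yaw 1.43 (alt -178.57)  dist 437
```

Call:
jog_arm --deltas '[{"dx": 4,"dy": 0,"dz": -15,"yaw": 0},{"dx": 16,"dy": 1,"dz": -35,"yaw": -1},{"dx": 36,"dy": 2,"dz": -50,"yaw": -2},{"dx": 60,"dy": 3,"dz": -56,"yaw": -3},{"dx": 85,"dy": 4,"dz": -56,"yaw": -4},{"dx": 110,"dy": 4,"dz": -56,"yaw": -4},{"dx": 135,"dy": 4,"dz": -56,"yaw": -4},{"dx": 160,"dy": 4,"dz": -56,"yaw": -4},{"dx": 190,"dy": 2,"dz": -56,"yaw": -3},{"dx": 220,"dy": 0,"dz": -56,"yaw": -2},{"dx": 250,"dy": -3,"dz": -56,"yaw": -1},{"dx": 280,"dy": -6,"dz": -56,"yaw": 0},{"dx": 310,"dy": -9,"dz": -56,"yaw": 1},{"dx": 340,"dy": -12,"dz": -50,"yaw": 1.4},{"dx": 370,"dy": -15,"dz": -40,"yaw": 1.4},{"dx": 398,"dy": -17,"dz": -28,"yaw": 1.4},{"dx": 420,"dy": -18,"dz": -18,"yaw": 1.4},{"dx": 433,"dy": -18.8,"dz": -10,"yaw": 1.4},{"dx": 436.5,"dy": -18.8,"dz": -8,"yaw": 1.4},{"dx": 436.5,"dy": -18.8,"dz": -8,"yaw": 1.4}]'

```text
time: 19.77
position: [0.4747, 0.326, 0.2015]
orientation: [-2.428, -1.993, 0.002]
ft_force: [0.8, 0.6, -1.4]
opening: 0.0269
```

Call:
jog_arm --deltas '[{"dx": 0,"dy": 0,"dz": 0,"yaw": 0},{"dx": 0,"dy": 0,"dz": 0,"yaw": 0},{"dx": 0,"dy": 0,"dz": 0,"yaw": 0}]'

```text
time: 20.02
position: [0.4757, 0.3241, 0.2028]
orientation: [2.431, 1.989, 0.0]
ft_force: [0.2, -0.1, -2.4]
opening: 0.0272
```

```bash
python3 - <<'E'
from sc import *
from plan import *
W={}
for c in("side","top"):
    im,d=read_camera(c);cv2.imwrite(f"pics/{c}8.png",im);W[c]=cloud(c,d)
    cv2.imwrite(f"pics/{c}8z.png",cv2.resize(im[80:230,150:330],None,fx=4,fy=4,interpolation=cv2.INTER_CUBIC))
fit_held(W["side"],read_state()["position"]-[0,0,.087],np.radians(-11.4))
plan(.4752,.3254,.093,78.65)
E
```

```text
held fit n 479 dpos mm [-0.4 -0.3  2.5] drot deg (own axes) [ 0.1 -0.9 -0.9] med 1.1
now [0.4757 0.3244 0.2028] xang 78.60 zax [ 0.001 -0.    -1.   ] q7 0.16 t 20.1
dx 0.9 dy -0.7 dz 109.8 yaw -0.05 (alt 179.95)  dist 110
```

View pics/side8z.png

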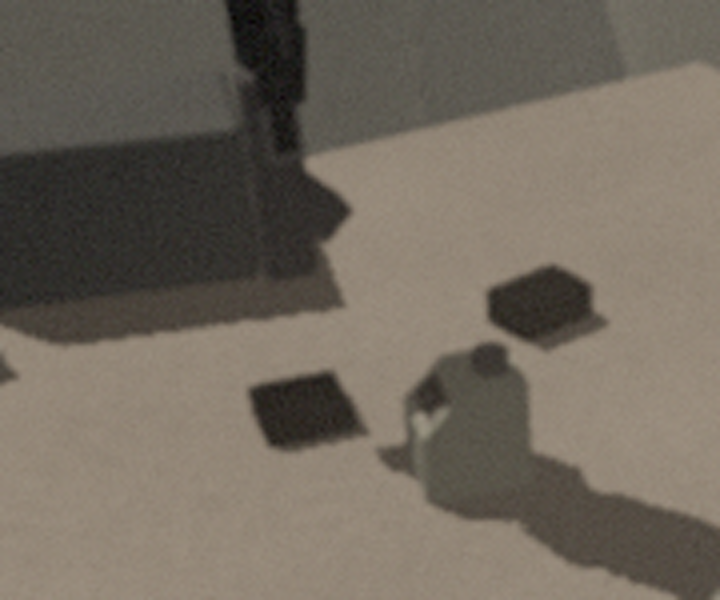

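Call:
jog_arm --deltas '[{"dx": 1,"dy": -0.7,"dz": 10,"yaw": 0},{"dx": 1,"dy": -0.7,"dz": 25,"yaw": 0},{"dx": 1,"dy": -0.7,"dz": 42,"yaw": 0},{"dx": 1,"dy": -0.7,"dz": 60,"yaw": 0},{"dx": 1,"dy": -0.7,"dz": 75,"yaw": 0},{"dx": 1,"dy": -0.7,"dz": 88,"yaw": 0},{"dx": 1,"dy": -0.7,"dz": 98,"yaw": 0},{"dx": 1,"dy": -0.7,"dz": 104,"yaw": 0},{"dx": 1,"dy": -0.7,"dz": 107,"yaw": 0},{"dx": 1,"dy": -0.7,"dz": 107,"yaw": 0},{"dx": 1,"dy": -0.7,"dz": 107,"yaw": 0}]'

```text
time: 21.03
position: [0.4749, 0.3268, 0.0956]
orientation: [-2.43, -1.992, -0.001]
ft_force: [-0.2, 0.1, -1.0]
opening: 0.0276
```

Call:
jog_arm --deltas '[{"dx": 0,"dy": 0,"dz": 1,"yaw": 0},{"dx": 0,"dy": 0,"dz": 2,"yaw": 0},{"dx": 0,"dy": 0,"dz": 2,"yaw": 0},{"dx": 0,"dy": 0,"dz": 2,"yaw": 0}]'

```text
time: 21.37
position: [0.4749, 0.3265, 0.0935]
orientation: [2.43, 1.991, 0.001]
ft_force: [-0.2, -0.0, -0.8]
opening: 0.0275
```

Call:
jog_arm --deltas '[{"dx": 0,"dy": 0,"dz": 0.6,"yaw": 0},{"dx": 0,"dy": 0,"dz": 1.2,"yaw": 0},{"dx": 0,"dy": 0,"dz": 1.2,"yaw": 0},{"dx": 0,"dy": 0,"dz": 1.2,"yaw": 0}]'

```text
time: 21.7
position: [0.4748, 0.3266, 0.0921]
orientation: [2.43, 1.992, 0.0]
ft_force: [0.4, 0.4, -0.3]
opening: 0.0275
```

Call:
jog_arm --deltas '[{"dx": 0,"dy": 0,"dz": 0.7,"yaw": 0},{"dx": 0,"dy": 0,"dz": 0.7,"yaw": 0},{"dx": 0,"dy": 0,"dz": 0.7,"yaw": 0}]'

```text
time: 21.95
position: [0.4748, 0.3266, 0.0921]
orientation: [2.429, 1.991, 0.001]
ft_force: [-1.7, -1.1, 9.0]
opening: 0.0274
```

Contact. Release and retreat.

Call:
jog_arm --deltas '[{"dx": 0,"dy": 0,"dz": 0,"yaw": 0},{"dx": 0,"dy": 0,"dz": 0,"yaw": 0},{"dx": 0,"dy": 0,"dz": 0,"yaw": 0},{"dx": 0,"dy": 0,"dz": 0,"yaw": 0},{"dx": 0,"dy": 0,"dz": 0,"yaw": 0},{"dx": 0,"dy": 0,"dz": 0,"yaw": 0}]' --jaw 60

```text
time: 22.45
position: [0.4747, 0.3265, 0.0913]
orientation: [-2.43, -1.992, 0.0]
ft_force: [-1.0, 0.1, 0.6]
opening: 0.0603
```

Call:
jog_arm --deltas '[{"dx": 0,"dy": 0,"dz": -8,"yaw": 0},{"dx": 0,"dy": 0,"dz": -20,"yaw": 0},{"dx": 0,"dy": 0,"dz": -40,"yaw": 0},{"dx": 0,"dy": 0,"dz": -65,"yaw": 0},{"dx": 0,"dy": 0,"dz": -95,"yaw": 0},{"dx": 0,"dy": 0,"dz": -130,"yaw": 0},{"dx": 0,"dy": 0,"dz": -165,"yaw": 0},{"dx": 0,"dy": 0,"dz": -200,"yaw": 0},{"dx": 0,"dy": 0,"dz": -200,"yaw": 0},{"dx": 0,"dy": 0,"dz": -200,"yaw": 0}]'

```text
time: 23.28
position: [0.4751, 0.3272, 0.2944]
orientation: [2.429, 1.991, 0.007]
ft_force: [-0.3, -0.3, -1.1]
opening: 0.0601
```

```bash
python3 - <<'E'
from sc import *
from plan import *
W={}
for c in("side","top"):
    im,d=read_camera(c);cv2.imwrite(f"pics/{c}9.png",im);W[c]=cloud(c,d)
    if c=="side": cv2.imwrite(f"pics/{c}9z.png",cv2.resize(im[80:230,150:330],None,fx=4,fy=4,interpolation=cv2.INTER_CUBIC))
run(scanner(),[.475,.315,-.2],.06,{"side":W["side"]})
fit_held(W["side"],np.array([.4747,.3251,.005]),-.2)
print("mid");run(bottle(.092),[.535,.195,-.2],.06,W)
print("tall");run(bottle(.112),[.535,-.13,-.2],.06,W)
print("rack");r=run(rack(),[.468,-.358,0],.1,W)
plan(.6,0,.3,40)
plan(.58,-.25,.3,0)
c,s=np.cos(r[2]),np.sin(r[2])
for h in(-.05,0,.05):print(r[0]+h*c,r[1]+h*s)
plan(r[0]+.05*c,r[1]+.05*s,.26,0)
E
```

```text
side 897 [ 0.4739  0.3265 -0.2076] med 0.0014
   both [ 0.4739  0.3265 -0.2076] med 0.0014
held fit n 924 dpos mm [-30.  -12.4 -13.8] drot deg (own axes) [-19.   30.7 -10.4] med 5.56
mid
    side 947 [ 0.5382  0.198  -0.2684] med 0.0010
    top 629 [ 0.537   0.1989 -0.2659] med 0.0011
   both [ 0.5376  0.1982 -0.2676] med 0.0010
tall
    side 1883 [ 0.5348 -0.1272 -0.176 ] med 0.0007
    top 674 [ 0.5339 -0.1266 -0.18  ] med 0.0012
   both [ 0.5347 -0.1272 -0.1757] med 0.0008
rack
    side 4840 [ 0.4685 -0.3586 -0.0209] med 0.0004
    top 1526 [ 0.4685 -0.3594 -0.0187] med 0.0011
   both [ 0.4685 -0.3587 -0.0209] med 0.0005
now [0.4745 0.326  0.2915] xang 78.68 zax [ 0.    -0.001 -1.   ] q7 0.26 t 23.4
dx -295.0 dy 187.1 dz -8.3 yaw 38.68 (alt -141.32)  dist 349
now [0.4745 0.326  0.2915] xang 78.68 zax [ 0.    -0.001 -1.   ] q7 0.26 t 23.4
dx -544.0 dy 216.6 dz -8.2 yaw 78.68 (alt -101.32)  dist 586
0.41856037041521416 -0.3576700377230008
0.468549467119893 -0.35871416925220034
0.5185385638245719 -0.35975830078139986
now [0.4745 0.326  0.2915] xang 78.68 zax [ 0.    -0.001 -1.   ] q7 0.26 t 23.4
dx -663.7 dy 177.8 dz 31.8 yaw 78.68 (alt -101.32)  dist 688
```

View pics/side9z.png

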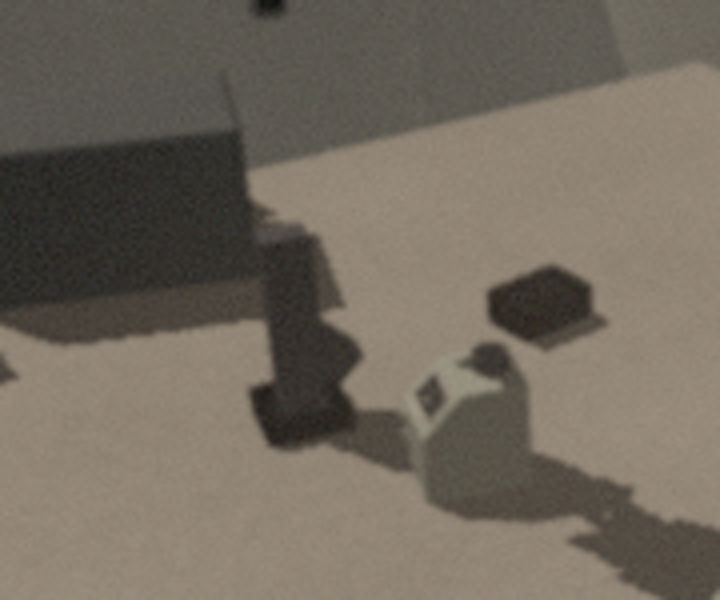

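Call:
jog_arm --deltas '[{"dx": -10,"dy": 6,"dz": -3,"yaw": 2},{"dx": -30,"dy": 19,"dz": -6,"yaw": 5},{"dx": -60,"dy": 38,"dz": -8,"yaw": 10},{"dx": -92,"dy": 58,"dz": -8,"yaw": 15},{"dx": -124,"dy": 78,"dz": -8,"yaw": 20},{"dx": -156,"dy": 99,"dz": -8,"yaw": 25},{"dx": -188,"dy": 119,"dz": -8,"yaw": 30},{"dx": -220,"dy": 139,"dz": -8,"yaw": 35},{"dx": -255,"dy": 161,"dz": -8,"yaw": 40},{"dx": -295,"dy": 185,"dz": -8,"yaw": 45},{"dx": -335,"dy": 194,"dz": -8,"yaw": 50},{"dx": -375,"dy": 200,"dz": -8,"yaw": 55},{"dx": -415,"dy": 205,"dz": -8,"yaw": 60},{"dx": -455,"dy": 210,"dz": -8,"yaw": 65},{"dx": -495,"dy": 214,"dz": -8,"yaw": 70},{"dx": -530,"dy": 215,"dz": -8,"yaw": 75},{"dx": -560,"dy": 210,"dz": -8,"yaw": 78.7},{"dx": -590,"dy": 202,"dz": -5,"yaw": 78.7},{"dx": -620,"dy": 192,"dz": 5,"yaw": 78.7},{"dx": -645,"dy": 184,"dz": 15,"yaw": 78.7}]' --jaw 45

```text
time: 25.05
position: [0.5263, -0.3448, 0.2752]
orientation: [-3.142, 0.006, 0.003]
ft_force: [0.8, 0.8, 0.2]
opening: 0.0449
```

Call:
jog_arm --deltas '[{"dx": 0,"dy": 0,"dz": 0,"yaw": 0},{"dx": 0,"dy": 0,"dz": 0,"yaw": 0},{"dx": 0,"dy": 0,"dz": 0,"yaw": 0}]'

```text
time: 25.3
position: [0.5283, -0.3419, 0.2757]
orientation: [-3.14, 0.002, 0.002]
ft_force: [0.7, 0.7, 0.1]
opening: 0.045
```

```bash
python3 - <<'E'
from plan import *
plan(.5185,-.3598,.23,0)
print(read_state()["qpos"])
E
```

```text
now [ 0.5283 -0.3419  0.2757] xang -0.08 zax [-0.001  0.001 -1.   ] q7 0.28 t 25.3
dx -9.7 dy 18.0 dz 45.7 yaw -0.08 (alt 179.92)  dist 50
[ 0.7462774   0.46331606 -0.38313048  1.76313705  0.20495147  0.95601993
  0.279311  ]
```

Call:
jog_arm --deltas '[{"dx": -4,"dy": 6,"dz": 15,"yaw": 0},{"dx": -9.7,"dy": 18,"dz": 35,"yaw": 0},{"dx": -9.7,"dy": 18,"dz": 45,"yaw": 0},{"dx": -9.7,"dy": 18,"dz": 45,"yaw": 0},{"dx": -9.7,"dy": 18,"dz": 45,"yaw": 0}]'

```text
time: 25.72
position: [0.5196, -0.3586, 0.2313]
orientation: [-3.14, -0.002, 0.001]
ft_force: [1.2, -0.6, 0.1]
opening: 0.0449
```

```bash
python3 - <<'E'
from plan import *
from fit import *
W={}
for c in("side","top"):
    im,d=read_camera(c);cv2.imwrite(f"pics/{c}10.png",im);W[c]=cloud(c,d)
    x0,y0=(340,180) if c=="side" else (420,190)
    cv2.imwrite(f"pics/{c}10z.png",cv2.resize(im[y0:y0+140,x0:x0+160],None,fx=4,fy=4,interpolation=cv2.INTER_CUBIC))
    for x,y in((.4186,-.3577),(.4685,-.3587),(.5185,-.3598)):
        P=select(W[c],(x,y),.016,.08,.175)
        for lo,hi in((.08,.115),(.118,.145),(.145,.175)):
            q=P[(P[:,2]>lo)&(P[:,2]<hi)]
            if len(q): print(c,(x,y),lo,len(q),np.median(q,0).round(4))
plan(.5185,-.3598,.133,0)
E
```

```text
side (0.4186, -0.3577) 0.08 72 [ 0.4156 -0.36    0.0974]
side (0.4186, -0.3577) 0.118 92 [ 0.4143 -0.3614  0.1318]
side (0.4186, -0.3577) 0.145 120 [ 0.4155 -0.3603  0.1612]
side (0.4685, -0.3587) 0.08 71 [ 0.4657 -0.361   0.0971]
side (0.4685, -0.3587) 0.118 88 [ 0.4645 -0.3621  0.1321]
side (0.4685, -0.3587) 0.145 113 [ 0.4649 -0.3612  0.1609]
side (0.5185, -0.3598) 0.08 71 [ 0.5157 -0.3618  0.0975]
side (0.5185, -0.3598) 0.118 90 [ 0.5141 -0.3628  0.1324]
side (0.5185, -0.3598) 0.145 107 [ 0.515  -0.3621  0.1622]
top (0.4186, -0.3577) 0.08 13 [ 0.4183 -0.3537  0.0933]
top (0.4186, -0.3577) 0.118 16 [ 0.4185 -0.3523  0.1299]
top (0.4186, -0.3577) 0.145 36 [ 0.4183 -0.3543  0.1664]
top (0.4685, -0.3587) 0.08 13 [ 0.4681 -0.3544  0.0958]
top (0.4685, -0.3587) 0.118 14 [ 0.469  -0.3525  0.1319]
top (0.4685, -0.3587) 0.145 32 [ 0.4696 -0.3543  0.1672]
top (0.5185, -0.3598) 0.08 9 [ 0.5178 -0.3556  0.0989]
top (0.5185, -0.3598) 0.118 17 [ 0.5168 -0.3539  0.1324]
top (0.5185, -0.3598) 0.145 34 [ 0.5191 -0.3559  0.1673]
now [ 0.5201 -0.359   0.2323] xang 0.07 zax [ 0.001 -0.    -1.   ] q7 0.29 t 25.8
dx -1.8 dy 0.8 dz 99.3 yaw 0.07 (alt -179.93)  dist 99
```

View pics/side10z.png

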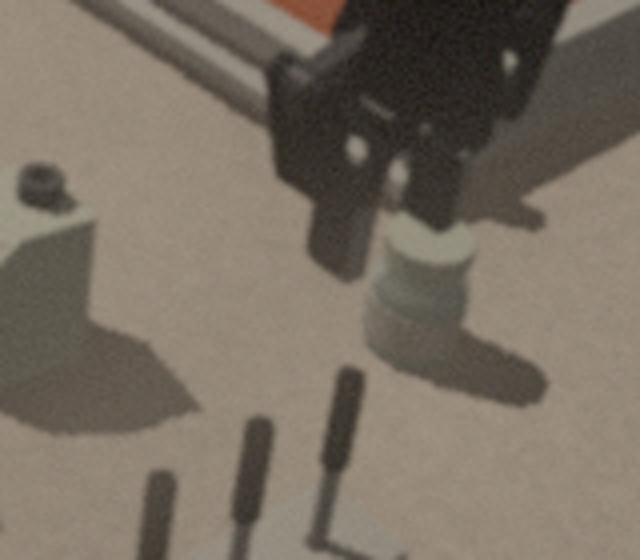

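View pics/top10z.png

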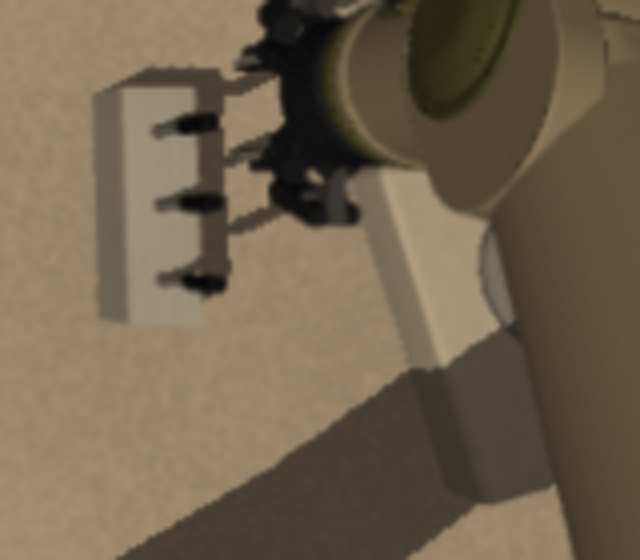

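Call:
jog_arm --deltas '[{"dx": -1.5,"dy": 0.8,"dz": 10,"yaw": 0},{"dx": -1.5,"dy": 0.8,"dz": 25,"yaw": 0},{"dx": -1.5,"dy": 0.8,"dz": 42,"yaw": 0},{"dx": -1.5,"dy": 0.8,"dz": 60,"yaw": 0},{"dx": -1.5,"dy": 0.8,"dz": 77,"yaw": 0},{"dx": -1.5,"dy": 0.8,"dz": 92,"yaw": 0},{"dx": -1.5,"dy": 0.8,"dz": 101,"yaw": 0},{"dx": -1.5,"dy": 0.8,"dz": 103,"yaw": 0},{"dx": -1.5,"dy": 0.8,"dz": 103,"yaw": 0},{"dx": -1.5,"dy": 0.8,"dz": 103,"yaw": 0}]'

```text
time: 26.65
position: [0.5179, -0.3609, 0.129]
orientation: [3.141, -0.0, 0.001]
ft_force: [0.6, -0.8, 0.7]
opening: 0.0451
```

Call:
jog_arm --deltas '[{"dx": 0,"dy": 0,"dz": 0,"yaw": 0},{"dx": 0,"dy": 0,"dz": 0,"yaw": 0},{"dx": 0,"dy": 0,"dz": 0,"yaw": 0},{"dx": 0,"dy": 0,"dz": 0,"yaw": 0},{"dx": 0,"dy": 0,"dz": 0,"yaw": 0},{"dx": 0,"dy": 0,"dz": 0,"yaw": 0},{"dx": 0,"dy": 0,"dz": 0,"yaw": 0},{"dx": 0,"dy": 0,"dz": 0,"yaw": 0}]' --jaw 2

```text
time: 27.32
position: [0.5178, -0.3611, 0.1291]
orientation: [3.141, -0.001, 0.001]
ft_force: [-0.6, -0.0, 6.5]
opening: 0.0102
```

```bash
python3 - <<'E'
from plan import *
plan(.5185,-.3598,.128,0)
print(read_state()["opening"],read_state()["torque"])
E
```

```text
now [ 0.5178 -0.3611  0.1291] xang -0.02 zax [ 0.001 -0.001 -1.   ] q7 0.23 t 27.3
dx 0.7 dy -1.3 dz 1.1 yaw -0.02 (alt 179.98)  dist 2
0.01016245985185952 [ 0.01052061  0.19430943 -0.04280896]
```

Call:
jog_arm --deltas '[{"dx": 0,"dy": 0,"dz": -5,"yaw": 0},{"dx": 0,"dy": 0,"dz": -15,"yaw": 0},{"dx": 0,"dy": 0,"dz": -30,"yaw": 0},{"dx": 0,"dy": 0,"dz": -50,"yaw": 0},{"dx": 0,"dy": 0,"dz": -70,"yaw": 0},{"dx": 0,"dy": 0,"dz": -90,"yaw": 0},{"dx": 0,"dy": 0,"dz": -110,"yaw": 0},{"dx": 0,"dy": 0,"dz": -128,"yaw": 0},{"dx": 0,"dy": 0,"dz": -138,"yaw": 0},{"dx": 0,"dy": 0,"dz": -140,"yaw": 0},{"dx": 0,"dy": 0,"dz": -140,"yaw": 0},{"dx": 0,"dy": 0,"dz": -140,"yaw": 0}]'

```text
time: 28.32
position: [0.5169, -0.3607, 0.2676]
orientation: [-3.141, 0.001, 0.002]
ft_force: [-0.6, -0.6, -0.4]
opening: 0.0103
```

```bash
cat > rod.py <<'E'
from fit import *
def rodfit(Ws,tag=""):
    """line fit of held rod below fingers in each camera; returns tip xy offset from TCP"""
    s=read_state();t=s["position"]
    for c in Ws:
        P=Ws[c].reshape(-1,3);P=P[np.isfinite(P).all(1)]
        P=P[(np.hypot(P[:,0]-t[0],P[:,1]-t[1])<.02)&(P[:,2]<t[2]-.022)&(P[:,2]>t[2]-.13)]
        if len(P)<10: print(c,"few",len(P)); continue
        def res(x):
            z=P[:,2]-(t[2]-.06); return np.hypot(P[:,0]-t[0]-x[0]-x[2]*z,P[:,1]-t[1]-x[1]-x[3]*z)-.004
        r=least_squares(res,np.zeros(4),loss="soft_l1",f_scale=.0015,x_scale=[.01,.01,.1,.1]); x=r.x
        zt=P[:,2].min(); 
        tip=x[:2]+x[2:]*(-.06)
        print(tag,c,len(P),"mid off mm",np.round(x[:2]*1000,1),"slope deg",np.round(np.degrees(x[2:]),1),"tip off mm",np.round(tip*1000,1),"zmin rel",np.round((np.percentile(P[:,2],2)-t[2])*1000,1),"med",np.round(np.median(abs(r.fun))*1000,2))
def mouth(b): return b[0]+.014*np.cos(b[2]),b[1]+.014*np.sin(b[2])
E
python3 - <<'E'
from plan import *
from rod import *
W={}
for c in("side","top"):
    im,d=read_camera(c);cv2.imwrite(f"pics/{c}11.png",im);W[c]=cloud(c,d)
cv2.imwrite(f"pics/s11z.png",cv2.resize(cv2.imread("pics/side11.png")[120:320,300:460],None,fx=3,fy=3,interpolation=cv2.INTER_CUBIC))
rodfit(W)
b=run(bottle(.112),[.535,-.13,-.2],.06,W); m=mouth(b);print(m)
plan(m[0],m[1],.269,0)
E
```

```text
side 254 mid off mm [0.9 1.5] slope deg [-0.1 -0.1] tip off mm [1.  1.6] zmin rel -116.3 med 0.4
 top 52 mid off mm [1.2 1.8] slope deg [-0.1 -0.6] tip off mm [1.3 2.5] zmin rel -115.0 med 0.3
    side 1872 [ 0.5348 -0.1272 -0.175 ] med 0.0007
    top 675 [ 0.534  -0.1266 -0.1794] med 0.0011
   both [ 0.5346 -0.1271 -0.175 ] med 0.0008
(np.float64(0.5484245420558305), np.float64(-0.12957950851152894))
now [ 0.5169 -0.3606  0.2671] xang -0.01 zax [-0.002  0.001 -1.   ] q7 0.31 t 28.4
dx 31.5 dy -231.0 dz -1.7 yaw -0.01 (alt 179.99)  dist 233
```

View pics/s11z.png

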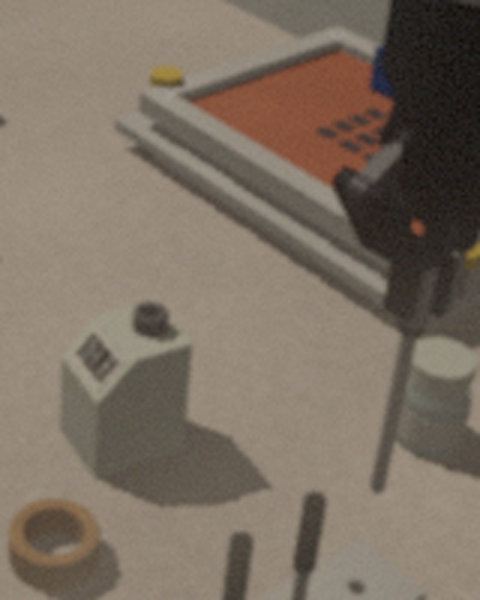

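Call:
jog_arm --deltas '[{"dx": 1,"dy": -6,"dz": 0,"yaw": 0},{"dx": 3,"dy": -20,"dz": 0,"yaw": 0},{"dx": 6,"dy": -42,"dz": 0,"yaw": 0},{"dx": 10,"dy": -70,"dz": 0,"yaw": 0},{"dx": 14,"dy": -100,"dz": 0,"yaw": 0},{"dx": 18,"dy": -130,"dz": 0,"yaw": 0},{"dx": 22,"dy": -160,"dz": 0,"yaw": 0},{"dx": 26,"dy": -188,"dz": 0,"yaw": 0},{"dx": 29,"dy": -210,"dz": 0,"yaw": 0},{"dx": 31,"dy": -225,"dz": 0,"yaw": 0},{"dx": 31,"dy": -229.5,"dz": 0,"yaw": 0},{"dx": 31,"dy": -229.5,"dz": 0,"yaw": 0},{"dx": 31,"dy": -229.5,"dz": 0,"yaw": 0},{"dx": 31,"dy": -229.5,"dz": 0,"yaw": 0},{"dx": 31,"dy": -229.5,"dz": 0,"yaw": 0}]'

```text
time: 29.67
position: [0.5482, -0.1326, 0.2682]
orientation: [3.141, -0.003, -0.001]
ft_force: [0.2, -0.2, -0.3]
opening: 0.0107
```

```bash
python3 - <<'E'
from plan import *
from rod import *
W={}
for c in("side","top"):
    im,d=read_camera(c);cv2.imwrite(f"pics/{c}12.png",im);W[c]=cloud(c,d)
cv2.imwrite(f"pics/s12z.png",cv2.resize(cv2.imread("pics/side12.png")[130:290,280:420],None,fx=4,fy=4,interpolation=cv2.INTER_CUBIC)[:600])
rodfit(W)
b=run(bottle(.112),[.535,-.13,-.2],.06,{"side":W["side"]}); m=mouth(b);print(m)
plan(.5476,-.1312,.267,0)
E
```

```text
side 172 mid off mm [1.  1.3] slope deg [-0.3 -0.2] tip off mm [1.3 1.4] zmin rel -117.4 med 0.59
 top 13 mid off mm [1.7 2. ] slope deg [0.2 0.8] tip off mm [1.5 1.1] zmin rel -115.9 med 0.18
    side 1961 [ 0.5348 -0.1272 -0.1742] med 0.0007
   both [ 0.5348 -0.1272 -0.1742] med 0.0007
(np.float64(0.5485882868566379), np.float64(-0.12961235244225663))
now [ 0.5483 -0.1324  0.2683] xang -0.11 zax [-0. -0. -1.] q7 -0.08 t 29.8
dx -0.7 dy -1.2 dz 1.3 yaw -0.11 (alt 179.89)  dist 2
```

View pics/s12z.png

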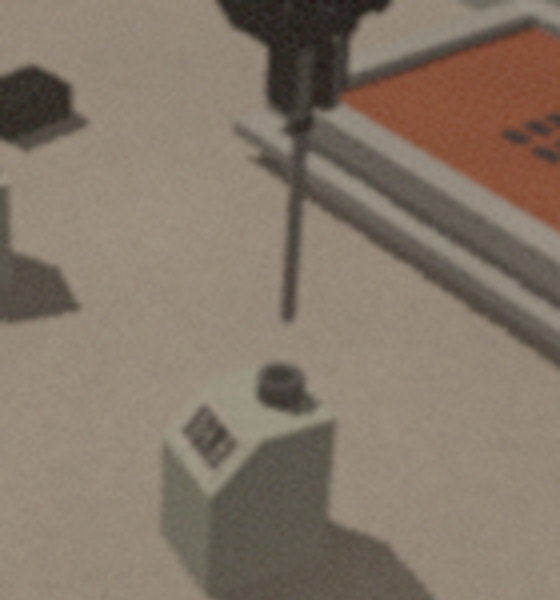

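Call:
jog_arm --deltas '[{"dx": -1,"dy": -1.3,"dz": 4,"yaw": 0},{"dx": -1,"dy": -1.3,"dz": 12,"yaw": 0},{"dx": -1,"dy": -1.3,"dz": 22,"yaw": 0},{"dx": -1,"dy": -1.3,"dz": 29,"yaw": 0},{"dx": -1,"dy": -1.3,"dz": 31,"yaw": 0},{"dx": -1,"dy": -1.3,"dz": 31,"yaw": 0},{"dx": -1,"dy": -1.3,"dz": 31,"yaw": 0}]'

```text
time: 30.35
position: [0.5475, -0.13, 0.2371]
orientation: [-3.141, 0.0, 0.001]
ft_force: [0.2, -0.4, -0.0]
opening: 0.0102
```

```bash
python3 - <<'E'
from plan import *
from rod import *
W={}
for c in("side","top"):
    im,d=read_camera(c);cv2.imwrite(f"pics/{c}13.png",im);W[c]=cloud(c,d)
cv2.imwrite(f"pics/s13z.png",cv2.resize(cv2.imread("pics/side13.png")[160:290,300:400],None,fx=6,fy=6,interpolation=cv2.INTER_CUBIC)[:600])
rodfit({"side":W["side"]})
plan(.5476,-.1312,.129,0)
E
```

```text
side 221 mid off mm [0.9 1.3] slope deg [0.6 1.4] tip off mm [ 0.2 -0.2] zmin rel -129.1 med 1.27
now [ 0.5477 -0.13    0.2376] xang -0.01 zax [ 0. -0. -1.] q7 -0.11 t 30.4
dx -0.2 dy 1.2 dz 108.6 yaw -0.01 (alt 179.99)  dist 109
```

View pics/s13z.png

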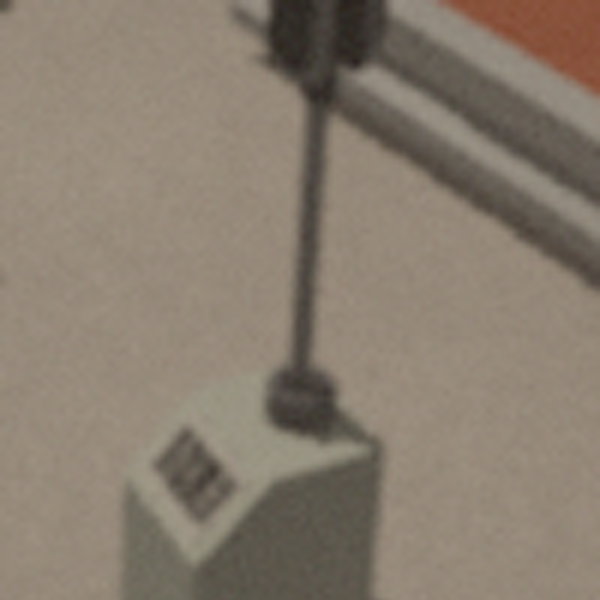

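Call:
jog_arm --deltas '[{"dx": 0,"dy": 0.8,"dz": 3,"yaw": 0},{"dx": 0,"dy": 0.8,"dz": 7,"yaw": 0},{"dx": 0,"dy": 0.8,"dz": 12,"yaw": 0},{"dx": 0,"dy": 0.8,"dz": 18,"yaw": 0},{"dx": 0,"dy": 0.8,"dz": 24,"yaw": 0},{"dx": 0,"dy": 0.8,"dz": 28,"yaw": 0},{"dx": 0,"dy": 0.8,"dz": 30,"yaw": 0},{"dx": 0,"dy": 0.8,"dz": 30,"yaw": 0}]'

```text
time: 31.12
position: [0.5472, -0.1308, 0.2067]
orientation: [-3.141, 0.0, 0.002]
ft_force: [0.4, -0.3, -0.4]
opening: 0.0103
```

Call:
jog_arm --deltas '[{"dx": 0,"dy": 0,"dz": 5,"yaw": 0},{"dx": 0,"dy": 0,"dz": 13,"yaw": 0},{"dx": 0,"dy": 0,"dz": 23,"yaw": 0},{"dx": 0,"dy": 0,"dz": 34,"yaw": 0},{"dx": 0,"dy": 0,"dz": 45,"yaw": 0},{"dx": 0,"dy": 0,"dz": 56,"yaw": 0},{"dx": 0,"dy": 0,"dz": 65,"yaw": 0},{"dx": 0,"dy": 0,"dz": 71,"yaw": 0},{"dx": 0,"dy": 0,"dz": 73,"yaw": 0},{"dx": 0,"dy": 0,"dz": 73,"yaw": 0},{"dx": 0,"dy": 0,"dz": 73,"yaw": 0}]'

```text
time: 32.03
position: [0.5477, -0.1308, 0.1345]
orientation: [3.142, -0.0, 0.0]
ft_force: [0.7, 0.0, -0.0]
opening: 0.0107
```

Call:
jog_arm --deltas '[{"dx": 0,"dy": 0,"dz": 1,"yaw": 0},{"dx": 0,"dy": 0,"dz": 2,"yaw": 0},{"dx": 0,"dy": 0,"dz": 3,"yaw": 0},{"dx": 0,"dy": 0,"dz": 3,"yaw": 0},{"dx": 0,"dy": 0,"dz": 3,"yaw": 0}]'

```text
time: 32.45
position: [0.5475, -0.1309, 0.1314]
orientation: [3.142, -0.001, 0.0]
ft_force: [-0.4, -0.1, -0.9]
opening: 0.0105
```

Call:
jog_arm --deltas '[{"dx": 0,"dy": 0,"dz": 1,"yaw": 0},{"dx": 0,"dy": 0,"dz": 2,"yaw": 0},{"dx": 0,"dy": 0,"dz": 2,"yaw": 0},{"dx": 0,"dy": 0,"dz": 2,"yaw": 0},{"dx": 0,"dy": 0,"dz": 2,"yaw": 0}]'

```text
time: 32.87
position: [0.5474, -0.1309, 0.1293]
orientation: [-3.142, 0.0, 0.0]
ft_force: [0.4, 0.1, -0.3]
opening: 0.0103
```

Call:
jog_arm --deltas '[{"dx": 0,"dy": 0,"dz": 0.5,"yaw": 0},{"dx": 0,"dy": 0,"dz": 1,"yaw": 0},{"dx": 0,"dy": 0,"dz": 1,"yaw": 0},{"dx": 0,"dy": 0,"dz": 1,"yaw": 0}]'

```text
time: 33.2
position: [0.5478, -0.1309, 0.129]
orientation: [3.141, -0.0, 0.001]
ft_force: [-0.6, -1.0, 7.9]
opening: 0.0103
```

Bottom contact at z≈0.129 (as in the rack). Release, rise.

Call:
jog_arm --deltas '[{"dx": 0,"dy": 0,"dz": 0,"yaw": 0},{"dx": 0,"dy": 0,"dz": 0,"yaw": 0},{"dx": 0,"dy": 0,"dz": 0,"yaw": 0},{"dx": 0,"dy": 0,"dz": 0,"yaw": 0},{"dx": 0,"dy": 0,"dz": 0,"yaw": 0},{"dx": 0,"dy": 0,"dz": 0,"yaw": 0}]' --jaw 45

```text
time: 33.7
position: [0.5474, -0.1309, 0.1282]
orientation: [-3.142, 0.0, 0.0]
ft_force: [-0.2, 0.6, -1.1]
opening: 0.0445
```

Call:
jog_arm --deltas '[{"dx": 0,"dy": 0,"dz": -5,"yaw": 0},{"dx": 0,"dy": 0,"dz": -15,"yaw": 0},{"dx": 0,"dy": 0,"dz": -30,"yaw": 0},{"dx": 0,"dy": 0,"dz": -50,"yaw": 0},{"dx": 0,"dy": 0,"dz": -75,"yaw": 0},{"dx": 0,"dy": 0,"dz": -100,"yaw": 0},{"dx": 0,"dy": 0,"dz": -120,"yaw": 0},{"dx": 0,"dy": 0,"dz": -130,"yaw": 0},{"dx": 0,"dy": 0,"dz": -130,"yaw": 0}]'

```text
time: 34.45
position: [0.5486, -0.131, 0.2612]
orientation: [3.141, -0.001, 0.007]
ft_force: [0.7, -0.2, -0.1]
opening: 0.0452
```

```bash
python3 - <<'E'
from plan import *
from rod import *
W={}
for c in("side","top"):
    im,d=read_camera(c);cv2.imwrite(f"pics/{c}14.png",im);W[c]=cloud(c,d)
run(bottle(.112),[.535,-.13,-.2],.06,{"side":W["side"]})
run(bottle(.092),[.535,.195,-.2],.06,{"side":W["side"]})
P=select(W["side"],(.5486,-.1296),.02,.12,.2)
print("rod top z",np.percentile(P[:,2],[50,95,99]),np.median(P,0))
plan(.4685,-.3587,.23,0)
E
```

```text
side 1990 [ 0.5348 -0.1272 -0.1772] med 0.0007
   both [ 0.5348 -0.1272 -0.1772] med 0.0007
    side 945 [ 0.5382  0.1981 -0.2622] med 0.0009
   both [ 0.5382  0.1981 -0.2622] med 0.0009
rod top z [0.14778005 0.16828989 0.16924092] [ 0.54512047 -0.13368923  0.14778005]
now [ 0.5472 -0.131   0.2582] xang -0.03 zax [ 0. -0. -1.] q7 -0.09 t 34.5
dx -78.6 dy 227.7 dz 28.3 yaw -0.03 (alt 179.97)  dist 243
```

View pics/side14.png

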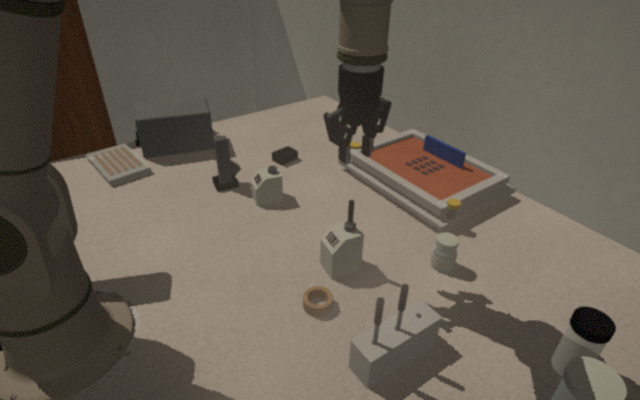

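Call:
jog_arm --deltas '[{"dx": -2,"dy": 6,"dz": 0,"yaw": 0},{"dx": -7,"dy": 20,"dz": 0,"yaw": 0},{"dx": -15,"dy": 42,"dz": 0,"yaw": 0},{"dx": -25,"dy": 70,"dz": 0,"yaw": 0},{"dx": -35,"dy": 100,"dz": 0,"yaw": 0},{"dx": -45,"dy": 130,"dz": 0,"yaw": 0},{"dx": -55,"dy": 160,"dz": 0,"yaw": 0},{"dx": -65,"dy": 188,"dz": 5,"yaw": 0},{"dx": -73,"dy": 211,"dz": 14,"yaw": 0},{"dx": -78,"dy": 225,"dz": 24,"yaw": 0},{"dx": -78.6,"dy": 227.7,"dz": 28,"yaw": 0},{"dx": -78.6,"dy": 227.7,"dz": 28,"yaw": 0},{"dx": -78.6,"dy": 227.7,"dz": 28,"yaw": 0},{"dx": -78.6,"dy": 227.7,"dz": 28,"yaw": 0},{"dx": -78.6,"dy": 227.7,"dz": 28,"yaw": 0}]'

```text
time: 35.8
position: [0.4698, -0.3571, 0.2308]
orientation: [-3.141, -0.003, -0.001]
ft_force: [-0.8, -0.2, 0.7]
opening: 0.0447
```

```bash
python3 - <<'E'
from plan import *
plan(.4685,-.3587,.129,0)
E
```

```text
now [ 0.4698 -0.3571  0.2308] xang 0.12 zax [ 0.001  0.    -1.   ] q7 0.33 t 35.8
dx -1.4 dy 1.6 dz 101.8 yaw 0.12 (alt -179.88)  dist 102
```

Call:
jog_arm --deltas '[{"dx": -1,"dy": 1,"dz": 10,"yaw": 0},{"dx": -1,"dy": 1,"dz": 25,"yaw": 0},{"dx": -1,"dy": 1,"dz": 42,"yaw": 0},{"dx": -1,"dy": 1,"dz": 60,"yaw": 0},{"dx": -1,"dy": 1,"dz": 77,"yaw": 0},{"dx": -1,"dy": 1,"dz": 92,"yaw": 0},{"dx": -1,"dy": 1,"dz": 100,"yaw": 0},{"dx": -1,"dy": 1,"dz": 102,"yaw": 0},{"dx": -1,"dy": 1,"dz": 102,"yaw": 0},{"dx": -1,"dy": 1,"dz": 102,"yaw": 0}]'

```text
time: 36.63
position: [0.4682, -0.3596, 0.1289]
orientation: [3.141, 0.0, 0.001]
ft_force: [-0.6, -0.6, -0.4]
opening: 0.045
```

Call:
jog_arm --deltas '[{"dx": 0,"dy": 0,"dz": 0,"yaw": 0},{"dx": 0,"dy": 0,"dz": 0,"yaw": 0},{"dx": 0,"dy": 0,"dz": 0,"yaw": 0},{"dx": 0,"dy": 0,"dz": 0,"yaw": 0},{"dx": 0,"dy": 0,"dz": 0,"yaw": 0},{"dx": 0,"dy": 0,"dz": 0,"yaw": 0},{"dx": 0,"dy": 0,"dz": 0,"yaw": 0},{"dx": 0,"dy": 0,"dz": 0,"yaw": 0}]' --jaw 2

```text
time: 37.3
position: [0.4681, -0.3598, 0.129]
orientation: [3.141, -0.001, 0.001]
ft_force: [-0.3, 0.1, 5.7]
opening: 0.0102
```

Call:
jog_arm --deltas '[{"dx": 0,"dy": 0,"dz": -5,"yaw": 0},{"dx": 0,"dy": 0,"dz": -15,"yaw": 0},{"dx": 0,"dy": 0,"dz": -30,"yaw": 0},{"dx": 0,"dy": 0,"dz": -50,"yaw": 0},{"dx": 0,"dy": 0,"dz": -70,"yaw": 0},{"dx": 0,"dy": 0,"dz": -90,"yaw": 0},{"dx": 0,"dy": 0,"dz": -110,"yaw": 0},{"dx": 0,"dy": 0,"dz": -128,"yaw": 0},{"dx": 0,"dy": 0,"dz": -138,"yaw": 0},{"dx": 0,"dy": 0,"dz": -140,"yaw": 0},{"dx": 0,"dy": 0,"dz": -140,"yaw": 0},{"dx": 0,"dy": 0,"dz": -140,"yaw": 0}]'

```text
time: 38.3
position: [0.4674, -0.3594, 0.2676]
orientation: [-3.141, 0.0, 0.002]
ft_force: [0.3, 0.0, -0.4]
opening: 0.0106
```

```bash
python3 - <<'E'
from plan import *
from rod import *
W={}
for c in("side","top"):
    im,d=read_camera(c);cv2.imwrite(f"pics/{c}15.png",im);W[c]=cloud(c,d)
rodfit(W)
run(bottle(.112),[.535,-.13,-.2],.06,{"side":W["side"]})
b=run(bottle(.092),[.535,.195,-.2],.06,W); m=mouth(b);print(m)
plan(.6,-.2,.3,0)
plan(.62,-.05,.3,0)
plan(m[0],m[1],.269,0)
E
```

```text
side 258 mid off mm [0.8 1.4] slope deg [0.2 0.1] tip off mm [0.6 1.2] zmin rel -116.2 med 0.39
 top 54 mid off mm [0.9 1.5] slope deg [ 0.1 -0.3] tip off mm [0.8 1.8] zmin rel -112.1 med 0.19
    side 1996 [ 0.5348 -0.1272 -0.1749] med 0.0007
   both [ 0.5348 -0.1272 -0.1749] med 0.0007
    side 943 [ 0.5382  0.1978 -0.2756] med 0.0010
    top 628 [ 0.5366  0.1991 -0.2639] med 0.0010
   both [ 0.5374  0.1982 -0.2737] med 0.0010
(np.float64(0.5509255081319455), np.float64(0.19438306154652915))
now [ 0.4673 -0.3593  0.2672] xang -0.01 zax [-0.002  0.001 -1.   ] q7 0.35 t 38.4
dx 132.6 dy -159.3 dz -32.8 yaw -0.01 (alt 179.99)  dist 210
now [ 0.4673 -0.3593  0.2672] xang -0.01 zax [-0.002  0.001 -1.   ] q7 0.35 t 38.4
dx 152.6 dy -309.3 dz -32.7 yaw -0.01 (alt 179.99)  dist 346
now [ 0.4673 -0.3593  0.2672] xang -0.01 zax [-0.002  0.001 -1.   ] q7 0.35 t 38.4
dx 83.5 dy -553.7 dz -1.3 yaw -0.01 (alt 179.99)  dist 560
```

View pics/side15.png

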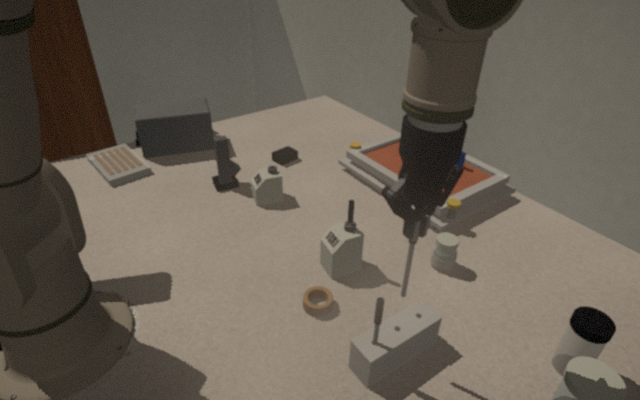

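Call:
jog_arm --deltas '[{"dx": 0,"dy": 0,"dz": -12,"yaw": 0},{"dx": 0,"dy": 0,"dz": -30,"yaw": 0},{"dx": 2,"dy": -10,"dz": -50,"yaw": 0},{"dx": 5,"dy": -30,"dz": -60,"yaw": 0},{"dx": 9,"dy": -60,"dz": -60,"yaw": 0},{"dx": 14,"dy": -95,"dz": -60,"yaw": 0},{"dx": 20,"dy": -130,"dz": -60,"yaw": 0},{"dx": 25,"dy": -165,"dz": -60,"yaw": 0},{"dx": 30,"dy": -200,"dz": -60,"yaw": 0},{"dx": 35,"dy": -235,"dz": -60,"yaw": 0},{"dx": 40,"dy": -270,"dz": -60,"yaw": 0},{"dx": 45,"dy": -305,"dz": -60,"yaw": 0},{"dx": 51,"dy": -340,"dz": -60,"yaw": 0},{"dx": 57,"dy": -375,"dz": -60,"yaw": 0},{"dx": 63,"dy": -410,"dz": -60,"yaw": 0},{"dx": 69,"dy": -445,"dz": -60,"yaw": 0},{"dx": 74,"dy": -480,"dz": -60,"yaw": 0},{"dx": 79,"dy": -512,"dz": -60,"yaw": 0},{"dx": 83,"dy": -538,"dz": -60,"yaw": 0},{"dx": 83,"dy": -552.5,"dz": -60,"yaw": 0}]'

```text
time: 40.07
position: [0.5507, 0.1968, 0.3273]
orientation: [-3.14, -0.005, 0.002]
ft_force: [0.1, 0.2, 0.2]
opening: 0.0102
```

Call:
jog_arm --deltas '[{"dx": 0,"dy": 0,"dz": 0,"yaw": 0},{"dx": 0,"dy": 0,"dz": 10,"yaw": 0},{"dx": 0,"dy": 0,"dz": 30,"yaw": 0},{"dx": 0,"dy": 0,"dz": 50,"yaw": 0},{"dx": 0,"dy": 0,"dz": 60,"yaw": 0},{"dx": 0,"dy": 0,"dz": 60,"yaw": 0},{"dx": 0,"dy": 0,"dz": 60,"yaw": 0}]'

```text
time: 40.65
position: [0.5509, 0.1919, 0.2678]
orientation: [3.141, -0.002, -0.002]
ft_force: [0.4, -0.2, 1.2]
opening: 0.0106
```

```bash
python3 - <<'E'
from plan import *
from rod import *
W={}
for c in("side","top"):
    im,d=read_camera(c);cv2.imwrite(f"pics/{c}16.png",im);W[c]=cloud(c,d)
cv2.imwrite(f"pics/s16z.png",cv2.resize(cv2.imread("pics/side16.png")[90:220,220:330],None,fx=5,fy=5,interpolation=cv2.INTER_CUBIC)[:600])
rodfit(W)
b=run(bottle(.092),[.535,.195,-.2],.06,{"side":W["side"]}); print(mouth(b))
plan(.5507,.1932,.267,0)
E
```

```text
side 121 mid off mm [0.9 0.3] slope deg [-0.  -0.2] tip off mm [0.9 0.5] zmin rel -119.1 med 0.8
top few 0
    side 1010 [ 0.5382  0.1979 -0.2739] med 0.0010
   both [ 0.5382  0.1979 -0.2739] med 0.0010
(np.float64(0.5516521007704015), np.float64(0.19416002213468136))
now [0.5514 0.1927 0.2691] xang -0.05 zax [ 0.001  0.    -1.   ] q7 -0.73 t 40.8
dx -0.7 dy -0.5 dz 2.1 yaw -0.05 (alt 179.95)  dist 2
```

View pics/s16z.png

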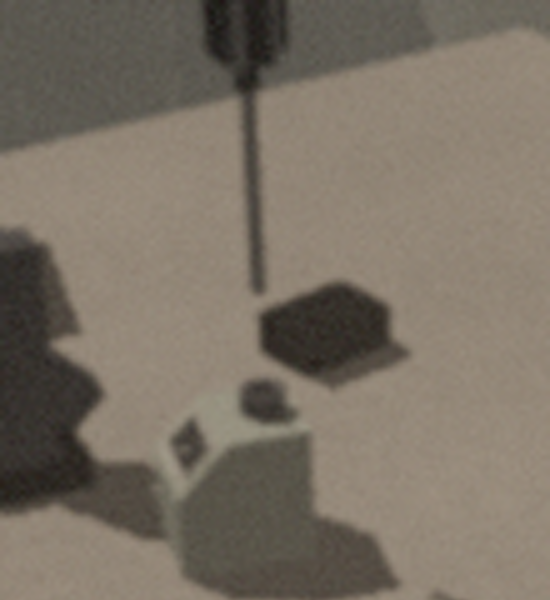

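Call:
jog_arm --deltas '[{"dx": -0.7,"dy": -0.6,"dz": 5,"yaw": 0},{"dx": -0.7,"dy": -0.6,"dz": 15,"yaw": 0},{"dx": -0.7,"dy": -0.6,"dz": 28,"yaw": 0},{"dx": -0.7,"dy": -0.6,"dz": 40,"yaw": 0},{"dx": -0.7,"dy": -0.6,"dz": 48,"yaw": 0},{"dx": -0.7,"dy": -0.6,"dz": 50,"yaw": 0},{"dx": -0.7,"dy": -0.6,"dz": 50,"yaw": 0},{"dx": -0.7,"dy": -0.6,"dz": 50,"yaw": 0}]'

```text
time: 41.42
position: [0.5504, 0.1937, 0.2184]
orientation: [-3.141, 0.0, 0.0]
ft_force: [0.1, 0.2, -0.6]
opening: 0.0104
```

```bash
python3 - <<'E'
from plan import *
from rod import *
W={}
for c in("side",):
    im,d=read_camera(c);cv2.imwrite(f"pics/{c}17.png",im);W[c]=cloud(c,d)
cv2.imwrite(f"pics/s17z.png",cv2.resize(im[130:220,230:310],None,fx=7,fy=7,interpolation=cv2.INTER_CUBIC)[:600])
b=run(bottle(.092),[.535,.195,-.2],.06,{"side":W["side"]}); print(mouth(b))
plan(.5507,.1932,.129,0)
E
```

```text
side 1053 [ 0.5381  0.1979 -0.2692] med 0.0011
   both [ 0.5381  0.1979 -0.2692] med 0.0011
(np.float64(0.5516359342410823), np.float64(0.19418758799227082))
now [0.5505 0.1938 0.2187] xang -0.01 zax [ 0.001  0.    -1.   ] q7 -0.77 t 41.5
dx 0.1 dy 0.6 dz 89.7 yaw -0.01 (alt 179.99)  dist 90
```

View pics/s17z.png

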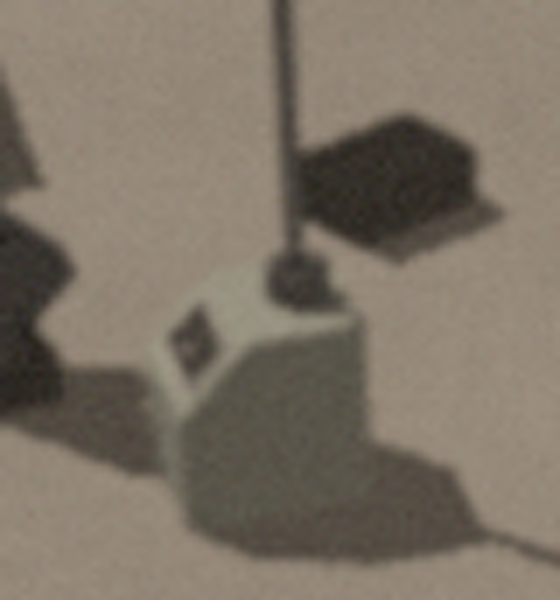

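Rod at column ~290, neck centred ~296: over the mouth. Continue down gently.

Call:
jog_arm --deltas '[{"dx": 0.3,"dy": 0.4,"dz": 3,"yaw": 0},{"dx": 0.3,"dy": 0.4,"dz": 7,"yaw": 0},{"dx": 0.3,"dy": 0.4,"dz": 12,"yaw": 0},{"dx": 0.3,"dy": 0.4,"dz": 18,"yaw": 0},{"dx": 0.3,"dy": 0.4,"dz": 24,"yaw": 0},{"dx": 0.3,"dy": 0.4,"dz": 28,"yaw": 0},{"dx": 0.3,"dy": 0.4,"dz": 30,"yaw": 0},{"dx": 0.3,"dy": 0.4,"dz": 30,"yaw": 0}]'

```text
time: 42.13
position: [0.5503, 0.1931, 0.1876]
orientation: [3.141, -0.0, -0.002]
ft_force: [-0.2, -0.9, -0.1]
opening: 0.0105
```

Call:
jog_arm --deltas '[{"dx": 0,"dy": 0,"dz": 5,"yaw": 0},{"dx": 0,"dy": 0,"dz": 13,"yaw": 0},{"dx": 0,"dy": 0,"dz": 23,"yaw": 0},{"dx": 0,"dy": 0,"dz": 33,"yaw": 0},{"dx": 0,"dy": 0,"dz": 43,"yaw": 0},{"dx": 0,"dy": 0,"dz": 51,"yaw": 0},{"dx": 0,"dy": 0,"dz": 55,"yaw": 0},{"dx": 0,"dy": 0,"dz": 56,"yaw": 0},{"dx": 0,"dy": 0,"dz": 56,"yaw": 0}]'

```text
time: 42.88
position: [0.5504, 0.1932, 0.132]
orientation: [3.141, 0.0, -0.001]
ft_force: [-0.6, 0.4, 1.1]
opening: 0.0105
```

Call:
jog_arm --deltas '[{"dx": 0,"dy": 0,"dz": 1,"yaw": 0},{"dx": 0,"dy": 0,"dz": 2,"yaw": 0},{"dx": 0,"dy": 0,"dz": 2.5,"yaw": 0},{"dx": 0,"dy": 0,"dz": 2.5,"yaw": 0},{"dx": 0,"dy": 0,"dz": 2.5,"yaw": 0}]'

```text
time: 43.3
position: [0.5507, 0.1931, 0.1301]
orientation: [-3.141, 0.001, -0.0]
ft_force: [0.4, 0.2, -0.8]
opening: 0.0105
```

Call:
jog_arm --deltas '[{"dx": 0,"dy": 0,"dz": 0.5,"yaw": 0},{"dx": 0,"dy": 0,"dz": 1,"yaw": 0},{"dx": 0,"dy": 0,"dz": 1,"yaw": 0},{"dx": 0,"dy": 0,"dz": 1,"yaw": 0}]'

```text
time: 43.63
position: [0.5507, 0.1932, 0.1291]
orientation: [-3.141, 0.0, -0.001]
ft_force: [-1.8, -0.8, 3.2]
opening: 0.0104
```

Call:
jog_arm --deltas '[{"dx": 0,"dy": 0,"dz": 0.5,"yaw": 0},{"dx": 0,"dy": 0,"dz": 0.5,"yaw": 0},{"dx": 0,"dy": 0,"dz": 0.5,"yaw": 0}]'

```text
time: 43.88
position: [0.5508, 0.1934, 0.1289]
orientation: [-3.141, 0.0, -0.001]
ft_force: [-1.3, -0.7, 8.1]
opening: 0.0104
```

Call:
jog_arm --deltas '[{"dx": 0,"dy": 0,"dz": 0,"yaw": 0},{"dx": 0,"dy": 0,"dz": 0,"yaw": 0},{"dx": 0,"dy": 0,"dz": 0,"yaw": 0},{"dx": 0,"dy": 0,"dz": 0,"yaw": 0},{"dx": 0,"dy": 0,"dz": 0,"yaw": 0},{"dx": 0,"dy": 0,"dz": 0,"yaw": 0}]' --jaw 45

```text
time: 44.38
position: [0.5505, 0.1931, 0.1282]
orientation: [3.142, -0.0, -0.0]
ft_force: [0.4, -0.5, -0.3]
opening: 0.045
```

Call:
jog_arm --deltas '[{"dx": 0,"dy": 0,"dz": -5,"yaw": 0},{"dx": 0,"dy": 0,"dz": -15,"yaw": 0},{"dx": 0,"dy": 0,"dz": -30,"yaw": 0},{"dx": 0,"dy": 0,"dz": -50,"yaw": 0},{"dx": 0,"dy": 0,"dz": -75,"yaw": 0},{"dx": 0,"dy": 0,"dz": -105,"yaw": 0},{"dx": 0,"dy": 0,"dz": -135,"yaw": 0},{"dx": 0,"dy": 0,"dz": -165,"yaw": 0},{"dx": 0,"dy": 0,"dz": -180,"yaw": 0},{"dx": 0,"dy": 0,"dz": -180,"yaw": 0},{"dx": 0,"dy": 0,"dz": -180,"yaw": 0}]'

```text
time: 45.3
position: [0.5507, 0.1932, 0.3099]
orientation: [-3.141, 0.001, -0.004]
ft_force: [0.3, -0.3, -0.4]
opening: 0.0454
```

```bash
python3 - <<'E'
from plan import *
from rod import *
from fit import *
W={}
for c in("side","top"):
    im,d=read_camera(c);cv2.imwrite(f"pics/{c}18.png",im);W[c]=cloud(c,d)
print("t",read_state()["time"],read_state()["position"])
for n,H,x0 in(("tall",.112,[.535,-.13,-.2]),("mid",.092,[.535,.195,-.2])):
    b=run(bottle(H),x0,.06,{"side":W["side"]}); m=mouth(b)
    P=select(W["side"],m,.02,H+.006,.2); print(n,"rod top z",np.percentile(P[:,2],[95,99]).round(4),"n",len(P))
run(scanner(),[.475,.315,-.2],.06,{"side":W["side"]})
run(rack(),[.4685,-.3587,0],.1,{"side":W["side"]})
E
```

```text
t 45.4 [0.55006736 0.19272554 0.30792818]
    side 1996 [ 0.5348 -0.1272 -0.1737] med 0.0007
   both [ 0.5348 -0.1272 -0.1737] med 0.0007
tall rod top z [0.1681 0.1689] n 133
    side 1045 [ 0.5381  0.1979 -0.2667] med 0.0011
   both [ 0.5381  0.1979 -0.2667] med 0.0011
mid rod top z [0.168  0.1689] n 109
    side 906 [ 0.4739  0.3265 -0.2177] med 0.0013
   both [ 0.4739  0.3265 -0.2177] med 0.0013
    side 4427 [ 0.4685 -0.3586 -0.021 ] med 0.0005
   both [ 0.4685 -0.3586 -0.021 ] med 0.0005
```

View pics/side18.png

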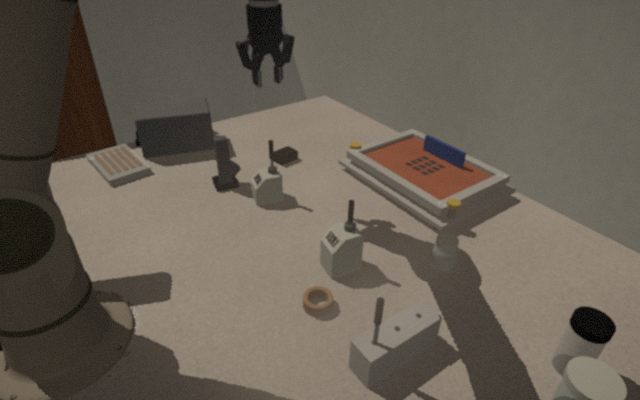

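View pics/top18.png

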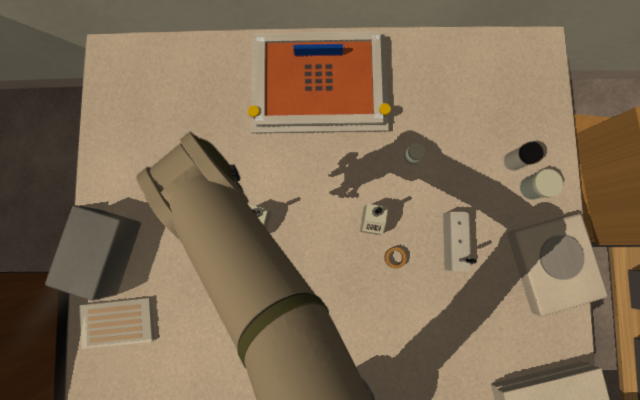

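```bash
python3 -c "
from plant import *
print(sign_off())"
```

```text
the job is handed in; nothing more can be done
None
```

The job is done and handed in after about 45 s on the robot's clock. Only the middle and tall bottles were there; no short bottle showed in either camera.

- **Reading:** I read the middle bottle first, then the tall one. Each hold lasted about 3 s at about 80–82 mm, within 2 mm of the label's middle and under 1° off square. The arm's own position and the side camera differed by up to 3 mm on the distance, about the calibration error.
- **Scanner:** It is back upright in its dock, and its measured pose is within 2 mm of where it started.
- **Rods:** I took two rods after the scanner was docked and pushed one into each bottle until it touched the floor (about 8 N). Both rod tops measure 0.168 m, which matches standing on the floor of the bore. The spare rod is still in the rack.
- **Rest of the scene:** Both bottles are standing where they were first measured, and I saw no sign of either being knocked. The jar, rubber block and tape roll look untouched, and the gripper is clear.

One check gave a meaningless result: the in-hand scanner fit, run on the docked scanner, picked up the dock as well. I used the combined scanner-and-dock fit and the picture instead, and those two agree.

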